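# Cull the faulty card blocks from the ratchet rack

## Robot

A 7-joint arm with a two-finger parallel gripper is mounted at the origin on the work surface. World frame = base frame: x ahead of the robot, y to its left, z up, the work surface at z = 0. Lengths are in m, angles in rad, forces in N, time in s.
With the tool pointing down it reaches from about 0.4 to 0.85 m from the base axis. Payload 4.5 kg.
Tool frame: the origin (TCP) lies on the centre line of the jaws, within the pads' length; the fingertips stand 14 mm ahead of it and the grasp point (between the pads) lies 5 mm behind it; y points along the fingers, z is the direction in which the jaws open and shut, and the axes are right-handed (so a half turn about y gives the same grasp; the last joint's range is limited). The gripper opens to 88 mm and grips with 3 to 60 N. Pads are 18 mm wide; open, the fingers measure 123 mm over their backs; the gripper's body (75 mm by 187 mm) begins 45 mm behind the grasp point.
Start: joints at [1.145, 0.689, -0.195, 1.565, 0.157, 0.902, -0.215], TCP at [0.277, -0.56, 0.253] pointing down, gripper open.
Joint ranges: [-3.01, 3.01], [-0.46, 2.08], [-1.47, 1.51], [0.13, 2.56], [-1, 4.14], [0.04, 2.09], [-2.66, 2.66]. Speed limits (rad/s): [2.57, 2.57, 3.14, 3.14, 3.14, 3.14, 3.14].

## Interface

Orientations are given as a unit quaternion [x, y, z, w].
In Python, from plant import get_state, imaging, job gives the robot as it stands.
- The arm moves only by the tool send_rows, never from a script. Its argument "motion" is a list that holds one entry, the list of rows, each a list of 7 numbers: the turn, a rotation vector about the tool's x, y, z scaled (see below), then the shift along the tool's x, y, z scaled (see below), then the gripper's target within -1 to 1 (shut at 1, half-way at 0, fully open at -1). In form: [[[rx, ry, rz, tx, ty, tz, gripper], ...]]. A call has exactly 5 rows; each row shifts and turns the commanded pose from where the row before left it, along the tool's axes as they then stand; what a row does not reach is not made up. The controller multiplies each number of a shift by 0.02 m and each number of a turn by 0.08 rad. A row lasts 1/12 s, in which the tool goes at most 41.7 mm and 7.16 degrees, less where a joint would pass 70% of its speed; a pose out of reach is approached as far as the arm can. A call with a number of a shift or a turn outside -1 to 1 is refused whole. A call with a gripper value outside its range is refused whole. The fingers move at their own pace and stop on an object; "force" is the grip in N (left out, the last holds). Time passes only in rows, so rows that do not move let the fingers close, or fill a call up. It gives the time, the measured TCP pose, the force and the opening at its end, in the units of the state.
- get_state(): the state, without advancing time (a new reading comes with each control period).
- imaging.snapshot(name): name is "scene" or "side" or "wrist"; returns a dict with "img" (400x640x3 uint8, red, green, blue), "camera_matrix" (3x3 intrinsics, pixels), "R" (3x3) and "t" (3): a world point X has camera coordinates R X + t; the wrist camera has in their place "hand_eye" (4x4, takes a point from camera to tool coordinates, whose origin is the TCP and whose axes are the tool frame's). Camera axes: x right, y down, z forward; pixel columns grow to the right and rows downward; lengths in m; the calibration is good to about 2 mm. The wrist camera is an equidistant fisheye: a pixel r from the principal point sees the ray r / f radians off the axis. A picture is of the moment at which its call begins: read the wrist's pose just before it. There is no depth.
- job.finish_job(): hands the job in, once; it reports no verdict.
The state is a dict: "clock": time; "q": joint angles; "qd": joint speeds; "joint_torque": joint torques, N m; "tool_pos": TCP position; "eef_rot": TCP orientation; "contact_force": force on the tool from outside, world axes, zero at the start; "moment": the same for the moment, N m; "opening": opening from 0.0 (shut) to 1.0 (fully open).
Only numpy, scipy, OpenCV 4.12 (cv2) and the standard library are available. Lean on these libraries where they do the work, as an engineer would, in place of code of your own. Each camera call takes 0.05 s, during which the arm holds its last target.

## Task

Two of the five wooden card blocks in the buffet's ratchet rack are faulty: one has a broken corner and one is cut too short. Throw the pawl over and draw the keeper right back, put the two faulty blocks in the low wooden tray, then drop the pawl back into the teeth and push the keeper in until its sprung pad stays pressed well in against the good blocks, without ramming it. Leave the good blocks standing in their pockets and everything else where it stands.

Things in the scene. Friction and masses are not known exactly. Their poses are not given: they have to be found in the camera images.
- rack: dark wooden base board of the block rack, 250 mm wide (y), 230 mm deep (x), 12 mm thick; fixed. Origin: on the counter under the middle of the row of blocks; x points from the keeper's handle across the row, y along the row, z up. Five pockets at y = -88, -44, 0, 44, 88 mm, parted by ribs 6 mm wide, 8 mm high, hold one block each, in any order, standing on the board.
- row_mid (a point): middle of the row, on the board's top (12 mm above the counter); axes as the rack. Blocks are 50 mm along x and start centred at x = 0. Behind them (+x) is a fixed aluminium fence, 12 mm high, 10 mm thick; its gap behind the blocks (2 to 12 mm) differs from start to start and is not reported: where pushed blocks come to a stop must be felt.
- keeper_handle (a point): centre line of the keeper's black upright grip, 64 mm above the counter; the grip is 12 mm thick (rack x), 30 mm wide (rack y) and rises 20 to 76 mm above the counter. At joint keeper = 0 it is at rack x = -86 mm, y = 0, 26 mm clear of the keeper's upright plate. The plate's top and its hold-down bar are at most 78 mm above the counter.
- keeper (a joint): aluminium keeper sliding along rack x (about 2 N), m: 0 at the start (pad 2 mm short of the blocks, hold-down bar over them so they cannot be lifted); positive drawn back (rack -x), stop at +0.060, over 0.050 leaves room for a finger before the blocks; negative pushed further in, to -0.030. Its toothed tail slides under the pawl.
- pad (a joint): how far the sprung rubber pad that presses on the blocks is pushed back into the keeper, m: 0 free, 0.012 fully in; spring 900 N/m (11 N fully in). With the pawl down the ratchet holds it pressed; teeth are 5 mm apart, so on letting go the keeper may spring back by up to 5 mm.
- pawl (a joint): turn of the ratchet pawl, rad: 0 down in the teeth; grows as its nose is lifted up and over towards rack -x; 1.9 thrown over. Past about 1.3 it falls over and stays there by its weight; pushed back below 1.0 it drops into the teeth. Down, it lets the keeper be pushed in (clicking) but not drawn back.
- pawl_fin (a point): grip centre of the dark upright fin on the pawl's free end: 10 mm wide (rack y), 12 mm thick; its top is 8 mm above this point. Pawl down: 44 mm to rack +x of the hinge and 24 mm above it, at rack y = 88 mm. Pawl thrown: about 37 mm to rack -x of the hinge and 34 mm above it.
- pawl_hinge (a point): the pawl's hinge pin, along rack y: 46 mm above the counter, at rack x = -150 mm, y = 88 mm. Two steel cheeks beside it rise to 54 mm.
- tray_in (a point): centre of the inner floor of the low wooden reject tray, fixed, outside 170 x 140 x 28 mm (x, y, z), walls 7 mm thick; x and y along its sides.
- good_a_center (a point): a good card block: plain light wood, 50 mm (x) by 34 mm (y) and 56 mm high, a 4 mm card slot across its top; loose, 35 to 85 g. The point is the block's centre, 28 mm above its foot; x, y and z are the block's own axes.
- good_b_center (a point): a good card block: plain light wood, 50 mm (x) by 34 mm (y) and 56 mm high, a 4 mm card slot across its top; loose, 35 to 85 g. The point is the block's centre, 28 mm above its foot; x, y and z are the block's own axes.
- good_c_center (a point): a good card block: plain light wood, 50 mm (x) by 34 mm (y) and 56 mm high, a 4 mm card slot across its top; loose, 35 to 85 g. The point is the block's centre, 28 mm above its foot; x, y and z are the block's own axes.
- chipped_center (a point): a card block like the good ones, but with one top corner broken away: 23 mm by 20 mm, 22 mm deep, on the fence side; below that, up to 34 mm from its foot, it is whole; loose, 35 to 85 g. The point is the block's centre, 28 mm above its foot; x, y and z are the block's own axes.
- short_center (a point): a card block cut too short: 40 mm high, else like the good ones; loose, 35 to 85 g. The point is the block's centre, 20 mm above its foot; x, y and z are the block's own axes.
- cup: bystander: white ceramic cup, 76 mm across, 65 mm high, standing on the cork trivet; origin at its foot.
- eggcup: bystander: turned wooden egg cup, 46 mm across, 62 mm high; origin at its foot.
- creamer: bystander: white ceramic milk mug, 64 mm across, 75 mm high; origin at its foot.
- teaspoon: bystander: steel teaspoon, 150 mm long; origin at its foot.
- jar: bystander: white jar with wooden lid, 70 mm across, 75 mm high; origin at its foot.
- tin: bystander: plain metal tin, 64 mm across, 70 mm high; origin at its foot.
- shaker: bystander: steel sugar shaker, 44 mm across, 76 mm high; origin at its foot.
Things that resemble listed ones, but are neither listed nor needed, are in the scene too. What is shaped like the part that bears good_b_center but green or turquoise is not meant.

How it is judged:
By the outcome, as a careful person would: the job done as asked, in the order asked, and still so for the second after the job is handed in, with the robot touching nothing.
It also fails if it takes over 72 s, if anything falls off the work surface, if the arm or the gripper's body presses on something with over 40 N, if the wrist force passes 120 N, or if a joint passes its speed limit or range.

## Working session

There is one attempt and no reset: what is moved stays moved. The work goes in short steps, Python scripts to look and compute and a tool call to move; the robot and the scene stay as the last step left them, time stands still between calls to the robot, and variables do not carry over. Pictures are saved under pics/ and viewed, and the job is handed in when it is done.

Besides the shell and the picture viewer there is one more tool, called after "Request:" as name(argument=value, ...) on one line, values as JSON. send_rows: Moves the arm, as the interface text tells. Its arguments: {"type":"object","properties":{"motion":{"type":"array"},"force":{"type":"number"}},"required":["motion"]}

```bash
ls; mkdir -p pics; python3 - <<'E'
from plant import get_state, imaging
import cv2,numpy as np
s=get_state();print(s)
for n in ["scene","side","wrist"]:
    d=imaging.snapshot(n);cv2.imwrite(f"pics/{n}0.png",d["img"][:,:,::-1])
    print(n,{k:np.round(v,4).tolist() for k,v in d.items() if k!="img"})
E
```

```text
pics
{'clock': 0.0, 'q': array([ 1.14480608,  0.68998562, -0.19449756,  1.5663573 ,  0.1573166 ,
        0.90250239, -0.21505692]), 'qd': array([ 0.00217017,  0.00019309,  0.0012711 , -0.00139891, -0.00030778,
        0.00057115,  0.00028742]), 'joint_torque': array([ 4.10324938e-04, -5.27557182e+01, -1.26687974e+00, -1.53432637e+01,
       -5.27158077e-02,  6.46778994e-03,  1.84190194e-04]), 'tool_pos': array([ 0.27702145, -0.55956622,  0.25190504]), 'eef_rot': array([-0.16137997,  0.68911768, -0.68786733,  0.16097164]), 'contact_force': array([ 0.50556469,  0.02811847, -0.23175792]), 'moment': array([ 0.02118444, -0.03658667, -0.01756133]), 'opening': 0.9990624064237547}
scene {'camera_matrix': [[432.864, 0.0, 322.0718], [0.0, 432.864, 201.247], [0.0, 0.0, 1.0]], 'R': [[-0.0308, 0.9995, -0.0039], [0.8052, 0.0225, -0.5926], [-0.5922, -0.0214, -0.8055]], 't': [0.0295, -0.4245, 1.3757]}
side {'camera_matrix': [[412.8731, 0.0, 318.5934], [0.0, 412.8731, 198.7208], [0.0, 0.0, 1.0]], 'R': [[-0.9648, -0.2628, 0.0067], [-0.1577, 0.5583, -0.8145], [0.2103, -0.7869, -0.5801]], 't': [0.5743, 0.1489, 0.9676]}
wrist {'camera_matrix': [[309.7069, 0.0, 319.4833], [0.0, 309.7069, 200.2227], [0.0, 0.0, 1.0]], 'hand_eye': [[-0.0001, 0.959, 0.2835, -0.0726], [-0.0005, -0.2835, 0.959, -0.1311], [1.0, -0.0001, 0.0005, 0.0007], [0.0, 0.0, 0.0, 1.0]]}
```

View pics/scene0.png

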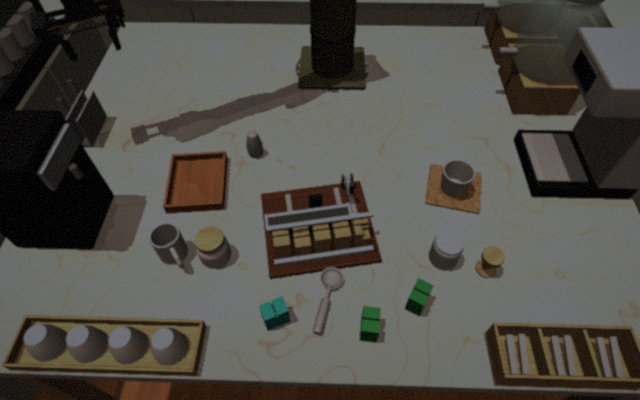

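View pics/side0.png

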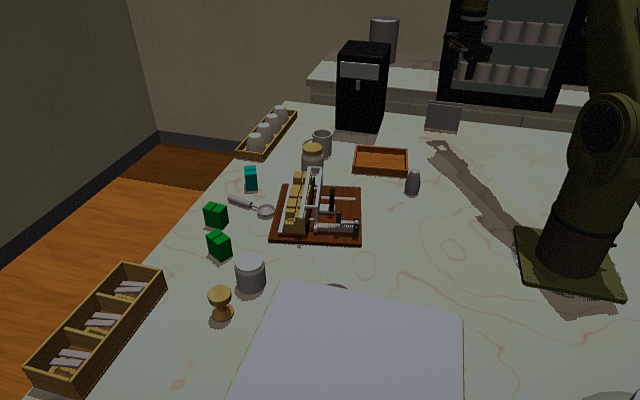

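View pics/wrist0.png

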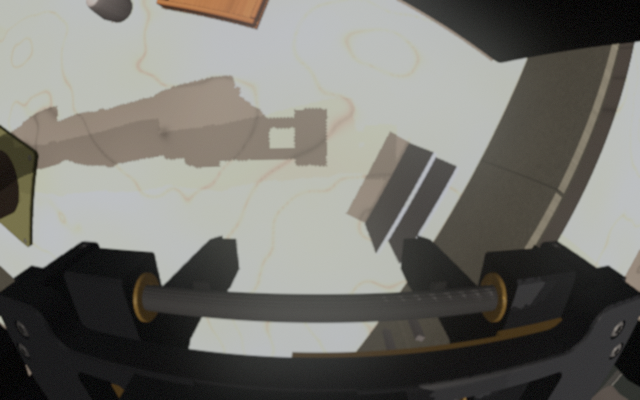

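```bash
python3 - <<'E'
import cv2
a=cv2.imread("pics/scene0.png");b=cv2.imread("pics/side0.png")
cv2.imwrite("pics/c1.png",cv2.resize(a[170:280,250:390],None,fx=5.5,fy=5.5,interpolation=cv2.INTER_CUBIC))
cv2.imwrite("pics/c2.png",cv2.resize(b[155:255,260:375],None,fx=6,fy=6,interpolation=cv2.INTER_CUBIC))
cv2.imwrite("pics/c3.png",cv2.resize(a[140:220,155:275],None,fx=6,fy=6,interpolation=cv2.INTER_CUBIC))
E
```

```text
(no output)
```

View pics/c1.png

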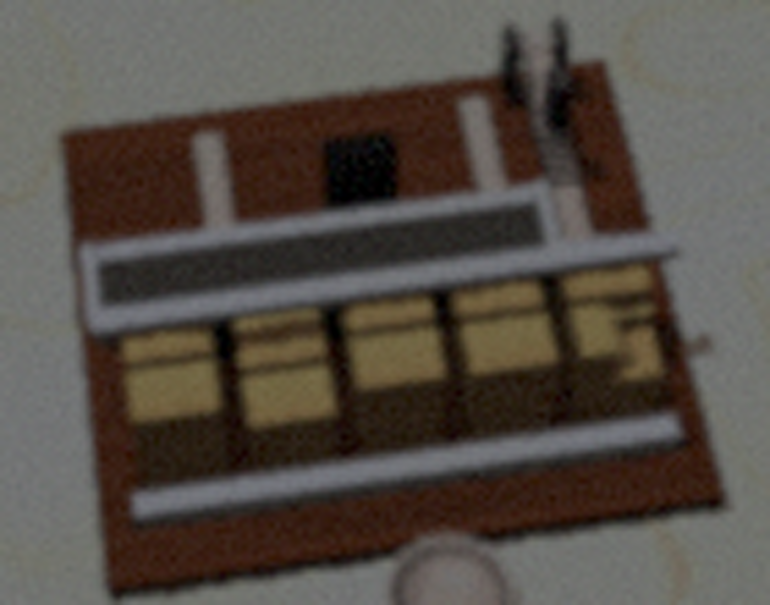

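View pics/c2.png

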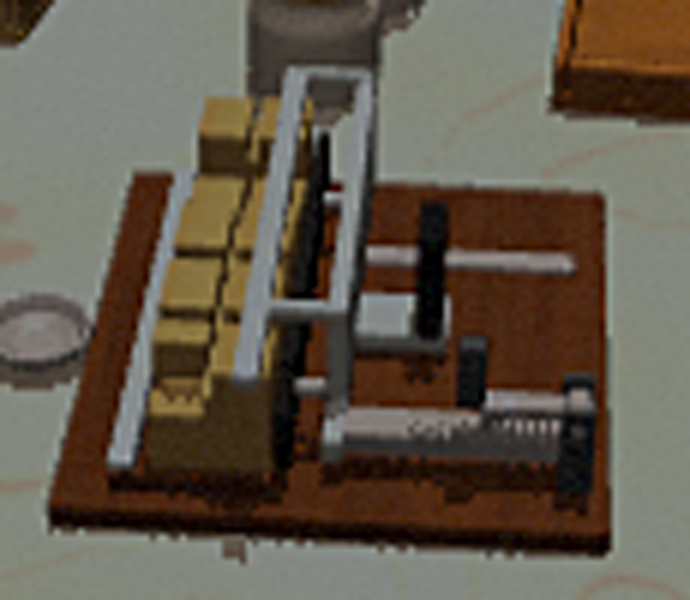

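View pics/c3.png

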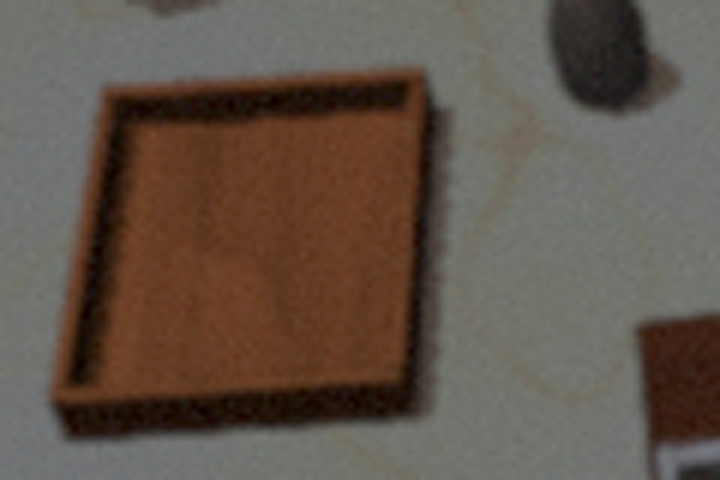

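```bash
cat > h.py <<'E'
import numpy as np,cv2
from scipy.spatial.transform import Rotation as Rn
SC=dict(K=np.array([[432.864,0,322.0718],[0,432.864,201.247],[0,0,1]]),R=None)
def ray(d,u,v):
    K=d["camera_matrix"];r=np.linalg.inv(K)@np.array([u,v,1.]);R=d["R"];return -R.T@d["t"],R.T@r
def plane(d,u,v,z):
    o,r=ray(d,u,v);return o+r*(z-o[2])/r[2]
def proj(d,X):
    X=np.atleast_2d(X);c=X@d["R"].T+d["t"];p=c@d["camera_matrix"].T;return p[:,:2]/p[:,2:]
E
python3 - <<'E'
from h import *
from plant import imaging
S=imaging.snapshot("scene");D=imaging.snapshot("side")
for n,d,o,k,pts in [("scene",S,(250,170),5.5,[(65,132),(602,65),(725,497),(110,585)]),("side",D,(260,155),6,[(607,190),(607,545-15),(52,520-8),(135,172)])]:
    P=np.array([plane(d,o[0]+u/k,o[1]+v/k,0.012)[:2] for u,v in pts]);print(n,P.round(4).tolist())
    print([np.linalg.norm(P[i]-P[(i+1)%4]).round(4) for i in range(4)],P.mean(0),[np.arctan2(*(P[(i+1)%4]-P[i])[::-1]).round(4) for i in range(4)])
P=np.array([plane(S,155+u/6,140+v/6,0.028)[:2] for u,v in [(105,88),(428,70),(412,382),(53,400)]])
print(P.round(4).tolist(),P.mean(0),[np.linalg.norm(P[i]-P[(i+1)%4]).round(4) for i in range(4)],[np.arctan2(*(P[(i+1)%4]-P[i])[::-1]).round(4) for i in range(4)])
E
```

```text
scene [[0.5185, -0.1615], [0.4734, 0.0787], [0.6941, 0.1234], [0.7399, -0.1187]]
[np.float64(0.2444), np.float64(0.2252), np.float64(0.2463), np.float64(0.2255)] [ 0.60647426 -0.01951375] [np.float64(1.7562), np.float64(0.1996), np.float64(-1.384), np.float64(-2.9506)]
side [[0.5127, -0.1671], [0.4678, 0.0763], [0.687, 0.1264], [0.7377, -0.1198]]
[np.float64(0.2475), np.float64(0.2248), np.float64(0.2514), np.float64(0.2299)] [ 0.60127331 -0.02104687] [np.float64(1.7529), np.float64(0.2248), np.float64(-1.3678), np.float64(-2.9344)]
[[0.4095, -0.4037], [0.3953, -0.2661], [0.5618, -0.2454], [0.5745, -0.3852]] [ 0.48526404 -0.32512682] [np.float64(0.1383), np.float64(0.1678), np.float64(0.1404), np.float64(0.166)] [np.float64(1.6741), np.float64(0.1239), np.float64(-1.4805), np.float64(-3.0297)]
```

```bash
cat >> h.py <<'E'
def rows_to(yaw,pos,s,sign=1):
    """rotvec in tool frame to reach tool z=(sign*cos yaw, sign*sin yaw), y down; shift in tool axes"""
    z=sign*np.array([np.cos(yaw),np.sin(yaw),0]);y=np.array([0,0,-1.]);x=np.cross(y,z)
    T=Rn.from_matrix(np.c_[x,y,z]);C=Rn.from_quat(s["eef_rot"])
    return (C.inv()*T).as_rotvec(), C.inv().apply(np.array(pos)-s["tool_pos"]), T.inv().apply(np.array(pos)-s["tool_pos"])
E
python3 - <<'E'
from h import *
from plant import get_state
s=get_state();M=Rn.from_quat(s["eef_rot"]).as_matrix();print(M.round(3))
for sg in (1,-1): print(rows_to(0.19,[0.55,0,0.3],s,sg))
E
```

```text
[[-0.896 -0.     0.444]
 [-0.444  0.001 -0.896]
 [ 0.    -1.    -0.001]]
(array([ 7.26480188e-04, -1.30092235e+00, -5.14021367e-04]), array([-0.49289429, -0.04736673, -0.38067635]), array([-0.49827053, -0.04766775,  0.37357347]))
(array([5.53416163e-04, 1.84067011e+00, 7.82157910e-04]), array([-0.49289429, -0.04736673, -0.38067635]), array([ 0.49827053, -0.04766775, -0.37357347]))
```

```bash
cat >> h.py <<'E'
def plan(yaw,pos,s,n,sign=1):
    z=sign*np.array([np.cos(yaw),np.sin(yaw),0]);y=np.array([0,0,-1.]);x=np.cross(y,z)
    T=Rn.from_matrix(np.c_[x,y,z]);C=Rn.from_quat(s["eef_rot"]);p=np.array(s["tool_pos"]);pos=np.array(pos)
    d=(C.inv()*T).as_rotvec()
    for i in range(n):
        k=d/n if np.linalg.norm(d)/n>0 else d*0
        sh=C.inv().apply((pos-s["tool_pos"])/n)
        print(np.round(k/0.08,2).tolist(),np.round(sh/0.02,2).tolist()); C=C*Rn.from_rotvec(k)
E
python3 - <<'E'
from h import *
from plant import get_state
plan(0.19,[0.57,-0.01,0.27],get_state(),35)
E
```

```text
[0.0, -0.46, -0.0] [-0.72, -0.02, -0.52]
[0.0, -0.46, -0.0] [-0.74, -0.02, -0.49]
[0.0, -0.46, -0.0] [-0.76, -0.02, -0.46]
[0.0, -0.46, -0.0] [-0.78, -0.02, -0.43]
[0.0, -0.46, -0.0] [-0.79, -0.02, -0.41]
[0.0, -0.46, -0.0] [-0.81, -0.02, -0.38]
[0.0, -0.46, -0.0] [-0.82, -0.02, -0.35]
[0.0, -0.46, -0.0] [-0.83, -0.02, -0.31]
[0.0, -0.46, -0.0] [-0.84, -0.02, -0.28]
[0.0, -0.46, -0.0] [-0.85, -0.03, -0.25]
[0.0, -0.46, -0.0] [-0.86, -0.03, -0.22]
[0.0, -0.46, -0.0] [-0.87, -0.03, -0.19]
[0.0, -0.46, -0.0] [-0.88, -0.03, -0.16]
[0.0, -0.46, -0.0] [-0.88, -0.03, -0.12]
[0.0, -0.46, -0.0] [-0.89, -0.03, -0.09]
[0.0, -0.46, -0.0] [-0.89, -0.03, -0.06]
[0.0, -0.46, -0.0] [-0.89, -0.03, -0.02]
[0.0, -0.46, -0.0] [-0.89, -0.03, 0.01]
[0.0, -0.46, -0.0] [-0.89, -0.03, 0.04]
[0.0, -0.46, -0.0] [-0.89, -0.03, 0.08]
[0.0, -0.46, -0.0] [-0.88, -0.03, 0.11]
[0.0, -0.46, -0.0] [-0.88, -0.03, 0.14]
[0.0, -0.46, -0.0] [-0.87, -0.03, 0.17]
[0.0, -0.46, -0.0] [-0.87, -0.03, 0.21]
[0.0, -0.46, -0.0] [-0.86, -0.03, 0.24]
[0.0, -0.46, -0.0] [-0.85, -0.03, 0.27]
[0.0, -0.46, -0.0] [-0.84, -0.03, 0.3]
[0.0, -0.46, -0.0] [-0.83, -0.03, 0.33]
[0.0, -0.46, -0.0] [-0.81, -0.03, 0.36]
[0.0, -0.46, -0.0] [-0.8, -0.03, 0.39]
[0.0, -0.46, -0.0] [-0.78, -0.03, 0.42]
[0.0, -0.46, -0.0] [-0.77, -0.03, 0.45]
[0.0, -0.46, -0.0] [-0.75, -0.03, 0.48]
[0.0, -0.46, -0.0] [-0.73, -0.03, 0.51]
[0.0, -0.46, -0.0] [-0.71, -0.03, 0.53]
```

Request:
send_rows(motion=[[[0, -0.46, 0, -0.72, -0.03, -0.52, -1], [0, -0.46, 0, -0.74, -0.03, -0.49, -1], [0, -0.46, 0, -0.76, -0.03, -0.46, -1], [0, -0.46, 0, -0.78, -0.03, -0.43, -1], [0, -0.46, 0, -0.79, -0.03, -0.41, -1]]])

```text
clock: 0.67
tool_pos: [0.3195, -0.4809, 0.2557]
eef_rot: [-0.224, 0.671, -0.671, 0.224]
contact_force: [0.8, 0.9, -0.2]
opening: 1.0
```

Request:
send_rows(motion=[[[0, -0.46, 0, -0.81, -0.03, -0.38, -1], [0, -0.46, 0, -0.82, -0.03, -0.35, -1], [0, -0.46, 0, -0.83, -0.03, -0.31, -1], [0, -0.46, 0, -0.84, -0.03, -0.28, -1], [0, -0.46, 0, -0.85, -0.03, -0.25, -1]]])

```text
clock: 1.08
tool_pos: [0.3619, -0.4019, 0.2588]
eef_rot: [0.285, -0.647, 0.647, -0.286]
contact_force: [-0.1, 0.4, 0.1]
opening: 0.999
```

Request:
send_rows(motion=[[[0, -0.46, 0, -0.86, -0.03, -0.22, -1], [0, -0.46, 0, -0.87, -0.03, -0.19, -1], [0, -0.46, 0, -0.88, -0.03, -0.16, -1], [0, -0.46, 0, -0.88, -0.03, -0.12, -1], [0, -0.46, 0, -0.89, -0.03, -0.09, -1]]])

```text
clock: 1.5
tool_pos: [0.4041, -0.3233, 0.2618]
eef_rot: [0.344, -0.618, 0.618, -0.344]
contact_force: [0.4, -0.5, -0.1]
opening: 0.997
```

Request:
send_rows(motion=[[[0, -0.46, 0, -0.89, -0.03, -0.06, -1], [0, -0.46, 0, -0.89, -0.03, -0.02, -1], [0, -0.46, 0, -0.89, -0.03, 0.01, -1], [0, -0.46, 0, -0.89, -0.03, 0.04, -1], [0, -0.46, 0, -0.89, -0.03, 0.08, -1]]])

```text
clock: 1.92
tool_pos: [0.4464, -0.2448, 0.2648]
eef_rot: [0.399, -0.584, 0.584, -0.399]
contact_force: [0.5, -0.7, 0.1]
opening: 0.999
```

Request:
send_rows(motion=[[[0, -0.46, 0, -0.88, -0.03, 0.11, -1], [0, -0.46, 0, -0.88, -0.03, 0.14, -1], [0, -0.46, 0, -0.87, -0.03, 0.17, -1], [0, -0.46, 0, -0.87, -0.03, 0.21, -1], [0, -0.46, 0, -0.86, -0.03, 0.24, -1]]])

```text
clock: 2.33
tool_pos: [0.4888, -0.1666, 0.2678]
eef_rot: [0.451, -0.544, 0.545, -0.451]
contact_force: [1.1, -0.4, 0.1]
opening: 0.999
```

Request:
send_rows(motion=[[[0, -0.46, 0, -0.85, -0.03, 0.27, -1], [0, -0.46, 0, -0.84, -0.03, 0.3, -1], [0, -0.46, 0, -0.83, -0.03, 0.33, -1], [0, -0.46, 0, -0.81, -0.03, 0.36, -1], [0, -0.46, 0, -0.8, -0.03, 0.39, -1]]])

```text
clock: 2.75
tool_pos: [0.5312, -0.0883, 0.2708]
eef_rot: [0.499, -0.501, 0.501, -0.499]
contact_force: [-0.9, -0.0, -0.4]
opening: 1.001
```

Request:
send_rows(motion=[[[0, -0.46, 0, -0.78, -0.03, 0.42, -1], [0, -0.46, 0, -0.77, -0.03, 0.45, -1], [0, -0.46, 0, -0.75, -0.03, 0.48, -1], [0, -0.46, 0, -0.73, -0.03, 0.51, -1], [0, -0.46, 0, -0.71, -0.03, 0.53, -1]]])

```text
clock: 3.17
tool_pos: [0.5739, -0.0103, 0.2737]
eef_rot: [0.543, -0.453, 0.453, -0.543]
contact_force: [0.1, -0.1, 0.1]
opening: 0.997
```

```bash
python3 - <<'E'
from h import *
from plant import get_state,imaging
import pickle
s=get_state();print(s["clock"],s["tool_pos"],s["qd"].round(3),s["q"].round(2),Rn.from_quat(s["eef_rot"]).as_matrix().round(3))
d=imaging.snapshot("wrist");pickle.dump((s,d),open("w1.pkl","wb"))
cv2.imwrite("pics/w1.png",d["img"][:,:,::-1])
E
```

```text
3.1667 [ 0.57386622 -0.01032076  0.27374778] [-0.305  0.14  -0.094 -0.299  0.079  0.204  0.095] [ 0.25  0.63 -0.53  1.69  0.38  0.93 -0.25] [[ 0.18   0.     0.984]
 [-0.984 -0.     0.18 ]
 [ 0.    -1.     0.   ]]
```

View pics/w1.png

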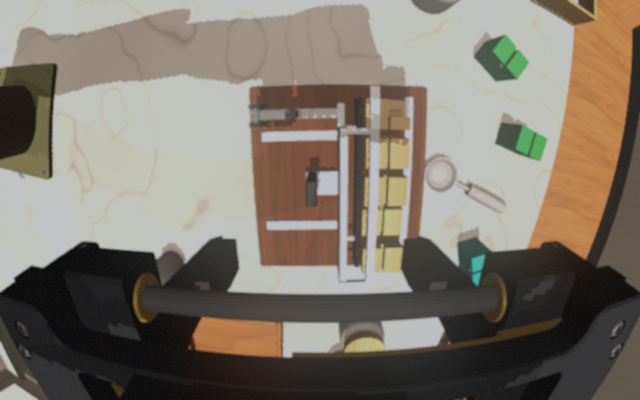

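```bash
python3 - <<'E'
from h import *
from plant import get_state,imaging
import pickle
s=get_state();print(s["clock"],s["tool_pos"],s["qd"].round(3))
d=imaging.snapshot("wrist")
s=get_state();print(s["clock"],s["tool_pos"],s["qd"].round(3))
d=imaging.snapshot("wrist");pickle.dump((s,d),open("w1.pkl","wb"))
cv2.imwrite("pics/w2c.png",cv2.resize(d["img"][75:290,240:440,::-1],None,fx=2.75,fy=2.75,interpolation=cv2.INTER_CUBIC))
print(get_state()["tool_pos"])
E
```

```text
3.2167 [ 0.57553147 -0.00566368  0.27420393] [ 0.022 -0.02  -0.005  0.038 -0.022 -0.03  -0.018]
3.2667 [ 0.57457602 -0.0075385   0.27401614] [ 0.041 -0.014  0.051  0.037  0.007  0.009 -0.007]
[ 0.57369927 -0.01002282  0.27367729]
```

View pics/w2c.png

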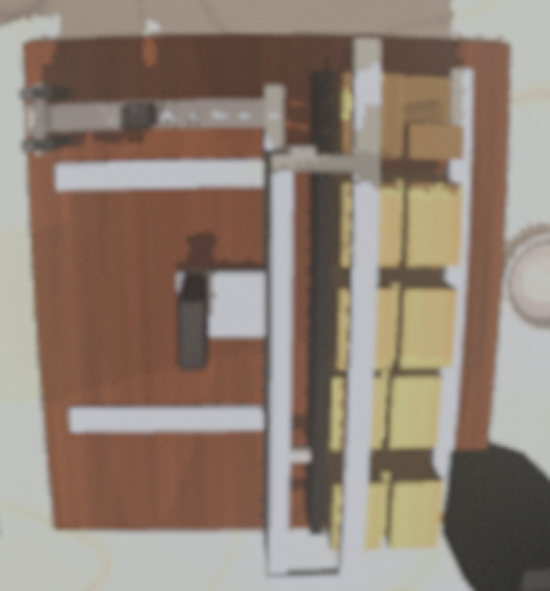

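```bash
cat >> h.py <<'E'
def wproj(s,d,X):
    X=np.atleast_2d(X);H=d["hand_eye"];C=Rn.from_quat(s["eef_rot"]).as_matrix()
    t=(X-s["tool_pos"])@C; c=(t-H[:3,3])@H[:3,:3]
    r=np.hypot(c[:,0],c[:,1]);th=np.arctan2(r,c[:,2]);K=d["camera_matrix"]
    return np.c_[K[0,2]+K[0,0]*th*c[:,0]/r,K[1,2]+K[1,1]*th*c[:,1]/r]
def wplane(s,d,u,v,z):
    K=d["camera_matrix"];x=(u-K[0,2])/K[0,0];y=(v-K[1,2])/K[1,1];th=np.hypot(x,y)
    c=np.array([np.sin(th)*x/th,np.sin(th)*y/th,np.cos(th)]);H=d["hand_eye"];C=Rn.from_quat(s["eef_rot"]).as_matrix()
    o=C@H[:3,3]+s["tool_pos"];r=C@H[:3,:3]@c;return o+r*(z-o[2])/r[2]
def rack(p,X):
    X=np.atleast_2d(X);c,sn=np.cos(p[2]),np.sin(p[2]);return np.c_[p[0]+c*X[:,0]-sn*X[:,1],p[1]+sn*X[:,0]+c*X[:,1],X[:,2]]
E
cat > fit.py <<'E'
from h import *
import pickle
from scipy.optimize import least_squares
s,d=pickle.load(open("w1.pkl","rb"))
P=[((25,61,.068),(460,187)),((25,27,.068),(458,265)),((25,17,.068),(455,288)),((25,-17,.068),(450,366)),((25,-71,.068),(440,482)),((25,-105,.068),(438,546)),
((-115,125,.012,1),(25,42)),((115,125,.012,1),(510,42)),((-115,-125,.012,1),(55,527)),((-92,-15,.076),(178,368)),((-80,-15,.076),(206,368))]
def f(p):
    X=np.array([[a[0]+(p[3]*1000 if len(a)>3 else 0),a[1],a[2]*1000] for a,_ in P])/1000
    uv=(wproj(s,d,rack(p,X))-[240,75])*2.75
    return (uv-np.array([b for _,b in P]))/2.75
r=least_squares(lambda p:f(p).ravel(),[.64,0,.19,-.05],loss="soft_l1");p=r.x
print(p.round(4));print(f(p).round(1).tolist())
im=cv2.resize(d["img"][75:290,240:440,::-1],None,fx=2.75,fy=2.75)
def q(X,col):
    uv=((wproj(s,d,rack(p,np.array(X)/1000))-[240,75])*2.75).astype(int);cv2.polylines(im,[uv],True,col,1)
for yb in(-88,-44,0,44,88):q([(-25,yb-17,68),(25,yb-17,68),(25,yb+17,68),(-25,yb+17,68)],(0,0,255))
a=p[3]*1000
q([(a-115,-125,12),(a+115,-125,12),(a+115,125,12),(a-115,125,12)],(0,255,0))
q([(-92,-15,76),(-80,-15,76),(-80,15,76),(-92,15,76)],(255,0,0))
q([(-112,83,78),(-100,83,78),(-100,93,78),(-112,93,78)],(255,0,0));q([(-150,80,46),(-150,96,46)],(255,0,255))
cv2.imwrite("pics/ov1.png",im)
E
python3 fit.py
```

```text
[ 0.6514 -0.0135  0.1941 -0.0478]
[[0.5, -1.5], [-0.1, -0.1], [0.6, 0.1], [0.6, 0.1], [0.7, -0.4], [-1.1, 0.2], [-0.6, -1.1], [1.9, -0.4], [-0.4, 1.6], [-1.0, 1.1], [-0.4, 1.0]]
```

View pics/ov1.png

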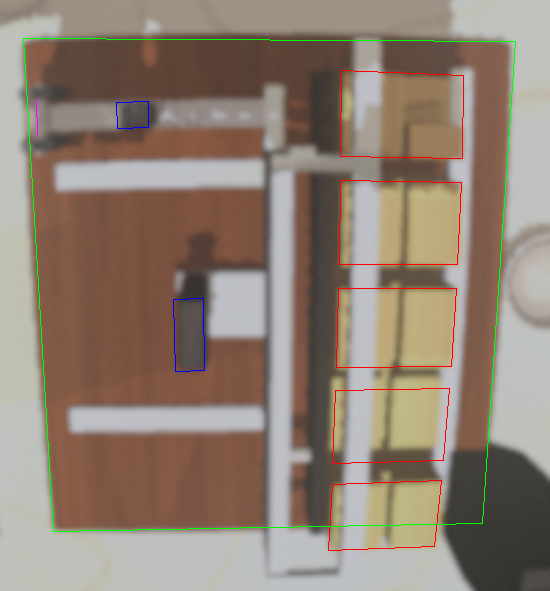

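```bash
cat >> h.py <<'E'
RP=np.array([0.651,-0.0125,0.194])
def cur():
    from plant import get_state
    s=get_state();c,sn=np.cos(RP[2]),np.sin(RP[2]);d=s["tool_pos"]-[RP[0],RP[1],0]
    M=Rn.from_quat(s["eef_rot"]).as_matrix()
    return s,np.array([c*d[0]+sn*d[1],-sn*d[0]+c*d[1],d[2]])*1000,np.arctan2(M[1,2],M[0,2])
def go(x=None,y=None,z=None,yaw=None):
    """rack mm TCP target -> total tool shift units"""
    s,p,w=cur();t=np.array([p[i] if v is None else v for i,v in enumerate((x,y,z))]);e=t-p
    print("t",s["clock"],"rack",p.round(1),"yaw",round(w,4),"F",s["contact_force"].round(1),"op",round(float(s["opening"])*88,1))
    # tool axes at current yaw
    a=w-RP[2];c,sn=np.cos(a),np.sin(a)
    ez=c*e[0]+sn*e[1];ey=-sn*e[0]+c*e[1]
    print("units tx,ty,tz",np.round([-ey/20,-e[2]/20,ez/20],2),"ry",round(-((RP[2] if yaw is None else yaw)-w)/.08,2))
E
python3 -c "
from h import *
go(-138,88,80)"
```

```text
t 3.3167 rack [-75.4  17.3 273.7] yaw 0.1803 F [-0.9 -0.5 -0.5] op 88.0
units tx,ty,tz [-3.49  9.68 -3.18] ry -0.17
```

Request:
send_rows(motion=[[[0, -0.17, 0, -0.7, 0.9, -0.64, -1], [0, 0, 0, -0.7, 0.9, -0.64, -1], [0, 0, 0, -0.7, 0.9, -0.64, -1], [0, 0, 0, -0.7, 0.9, -0.64, -1], [0, 0, 0, -0.7, 0.9, -0.63, -1]]])

```text
clock: 3.73
tool_pos: [0.4965, 0.0435, 0.1832]
eef_rot: [0.545, -0.451, 0.451, -0.544]
contact_force: [0.2, -0.3, 0.4]
opening: 1.0
```

Request:
send_rows(motion=[[[0, 0, 0, 0, 0.8, 0, -1], [0, 0, 0, 0, 0.8, 0, -1], [0, 0, 0, 0, 0.8, 0, -1], [0, 0, 0, 0, 0.3, 0, -1], [0, 0, 0, 0, 0, 0, -1]]])

```text
clock: 4.15
tool_pos: [0.4968, 0.0436, 0.1287]
eef_rot: [0.546, -0.451, 0.45, -0.544]
contact_force: [-0.1, -0.6, 1.1]
opening: 0.998
```

```bash
python3 -c "
from h import *
from plant import imaging
go(-138,88,80)
for n in ('wrist','side'):
  d=imaging.snapshot(n);cv2.imwrite('pics/p1%s.png'%n,d['img'][:,:,::-1] if n=='wrist' else cv2.resize(d['img'][130:270,240:400,::-1],None,fx=5,fy=4))"
```

```text
t 4.15 rack [-140.5   84.8  128.7] yaw 0.1895 F [-0.1 -0.6  1.1] op 87.8
units tx,ty,tz [-0.16  2.44  0.13] ry -0.06
```

View pics/p1wrist.png

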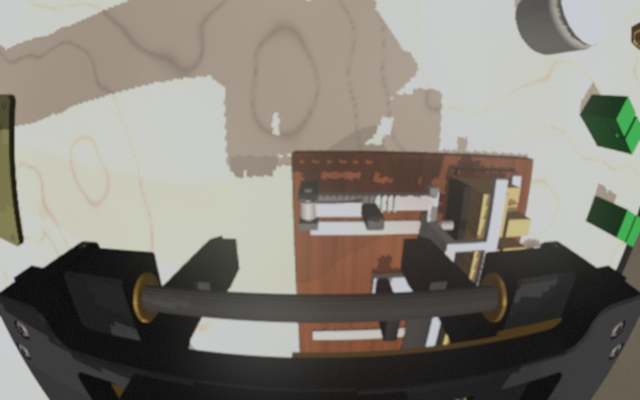

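View pics/p1side.png

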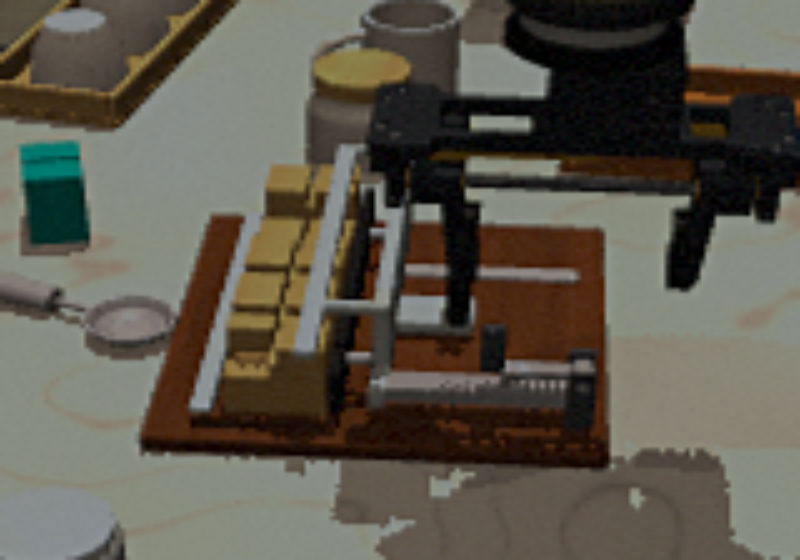

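Request:
send_rows(motion=[[[0, 0, 0, -0.08, 0.7, 0.07, -1], [0, 0, 0, -0.08, 0.7, 0.06, -1], [0, 0, 0, 0, 0.7, 0, -1], [0, 0, 0, 0, 0.34, 0, -1], [0, 0, 0, 0, 0, 0, -1]]])

```text
clock: 4.67
tool_pos: [0.4996, 0.0482, 0.0806]
eef_rot: [0.546, -0.45, 0.45, -0.545]
contact_force: [-0.0, -0.3, 0.1]
opening: 0.998
```

```bash
python3 -c "
from h import *
from plant import imaging
go(-138,88,80)
for n in ('wrist','side'):
  d=imaging.snapshot(n);cv2.imwrite('pics/p2%s.png'%n,d['img'][:,:,::-1] if n=='wrist' else cv2.resize(d['img'][130:270,240:400,::-1],None,fx=5,fy=4))"
```

```text
t 4.6667 rack [-136.8   88.7   80.6] yaw 0.1904 F [-0.  -0.3  0.1] op 87.9
units tx,ty,tz [ 0.03  0.03 -0.06] ry -0.04
```

View pics/p2wrist.png

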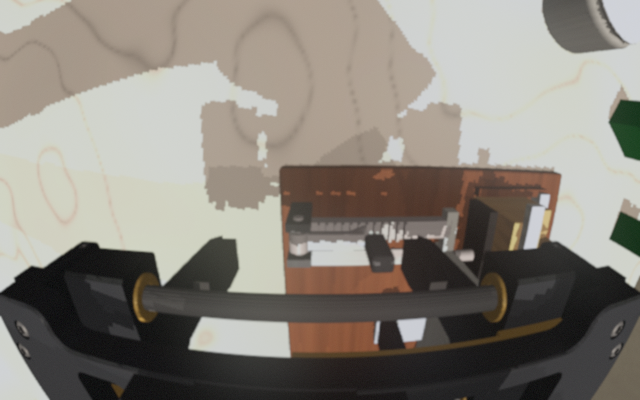

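View pics/p2side.png

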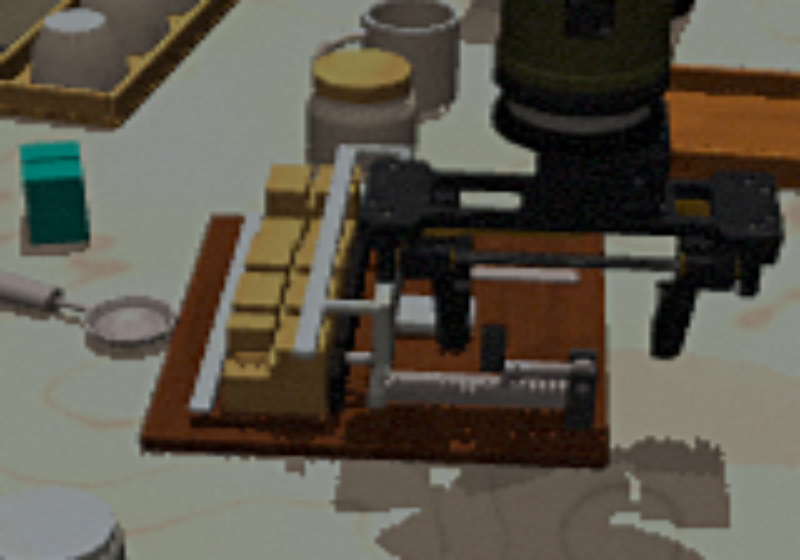

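```bash
python3 -c "
from h import *
from plant import imaging
s,p,w=cur();d=imaging.snapshot('wrist');e=imaging.snapshot('side')
X=rack(RP,np.array([[-112,83,78],[-100,83,78],[-100,93,78],[-112,93,78],[-93,88,66],[-93,79,66],[-93,97,66]])/1000)
print(wproj(s,d,X).round(0).tolist());print(((proj(e,X)-[240,130])*[5,4]).round(0).tolist())"
```

```text
[[368.0, 273.0], [391.0, 272.0], [393.0, 255.0], [369.0, 255.0], [400.0, 253.0], [398.0, 267.0], [402.0, 237.0]]
[[509.0, 323.0], [484.0, 322.0], [483.0, 332.0], [508.0, 333.0], [468.0, 342.0], [469.0, 333.0], [467.0, 351.0]]
```

Request:
send_rows(motion=[[[0, 0, 0, 0, 0, -0.5, -1], [0, 0, 0, 0, -0.1, -0.5, -1], [0, 0, 0, 0, -0.2, -0.5, -1], [0, 0, 0, 0, -0.2, -0.5, -1], [0, 0, 0, 0, -0.2, -0.5, -1]]])

```text
clock: 5.28
tool_pos: [0.4729, 0.0441, 0.1014]
eef_rot: [-0.53, 0.442, -0.46, 0.559]
contact_force: [26.8, -2.6, 37.4]
opening: 1.0
```

Request:
send_rows(motion=[[[0, 0, 0, 0, 0, -0.5, -1], [0, 0, 0, 0, 0, -0.5, -1], [0, 0, 0, 0, 0, -0.3, -1], [0, 0, 0, 0, 0, 0, -1], [0, 0, 0, 0, 0, 0, -1]]])

```text
clock: 5.7
tool_pos: [0.4576, 0.0413, 0.1064]
eef_rot: [-0.523, 0.437, -0.465, 0.565]
contact_force: [27.6, -3.1, 80.9]
opening: 1.0
```

```bash
python3 -c "
from h import *
from plant import imaging
go(-80,0,170)
for n in ('wrist','side'):
  d=imaging.snapshot(n);cv2.imwrite('pics/p3%s.png'%n,d['img'][:,:,::-1] if n=='wrist' else cv2.resize(d['img'][130:270,240:400,::-1],None,fx=5,fy=4))"
```

```text
t 5.7 rack [-179.4   90.   106.4] yaw 0.185 F [27.6 -3.1 80.9] op 88.0
units tx,ty,tz [ 4.46 -3.18  5.01] ry -0.11
```

View pics/p3wrist.png

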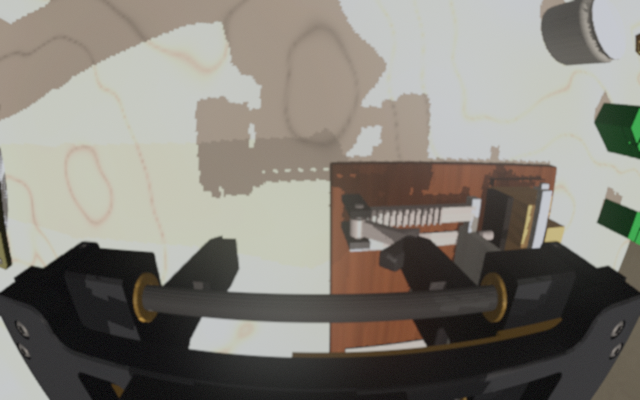

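View pics/p3side.png

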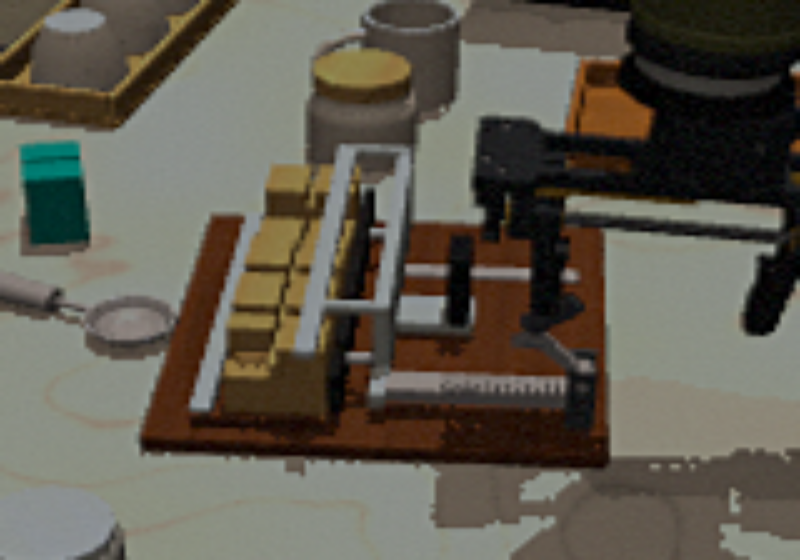

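Request:
send_rows(motion=[[[0, 0, 0, 0, -0.3, 0.4, -1], [0, 0, 0, 0, -0.3, 0.2, -1], [0, 0, 0, 0, -0.3, 0, -1], [0, 0, 0, 0, 0, 0, -1], [0, 0, 0, 0, 0, 0, -1]]])

```text
clock: 6.22
tool_pos: [0.4388, 0.0364, 0.1151]
eef_rot: [-0.544, 0.449, -0.452, 0.547]
contact_force: [-3.2, -1.9, 27.0]
opening: 0.999
```

```bash
python3 -c "
from h import *
from plant import imaging
go(-80,0,170)
for n in ('side',):
  d=imaging.snapshot(n);cv2.imwrite('pics/p4%s.png'%n,d['img'][:,:,::-1] if n=='wrist' else cv2.resize(d['img'][130:270,240:400,::-1],None,fx=5,fy=4))"
```

```text
t 6.2167 rack [-198.8   88.9  115.1] yaw 0.19 F [-3.2 -1.9 27. ] op 87.9
units tx,ty,tz [ 4.42 -2.74  5.96] ry -0.05
```

View pics/p4side.png

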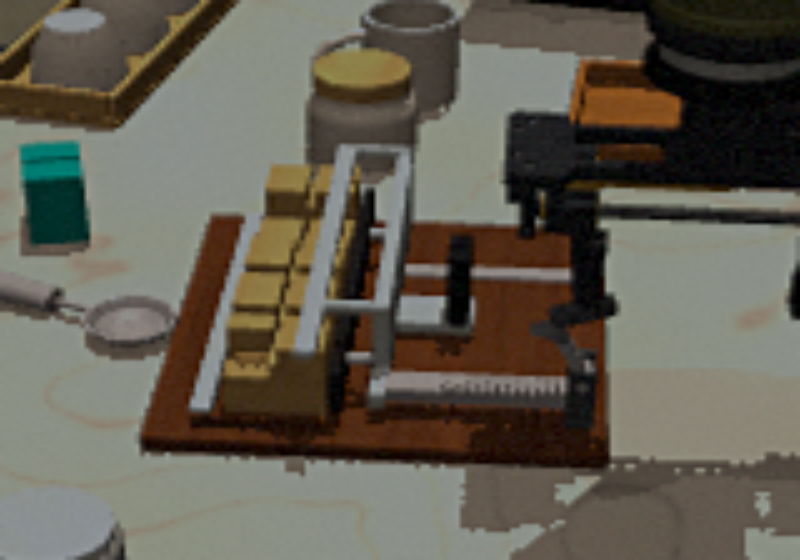

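Request:
send_rows(motion=[[[0, 0, 0, 0, -0.3, -0.1, -1], [0, 0, 0, 0, 0, -0.4, -1], [0, 0, 0, 0, 0, -0.4, -1], [0, 0, 0, 0, 0, -0.3, -1], [0, 0, 0, 0, 0, 0, -1]]])

```text
clock: 6.68
tool_pos: [0.4107, 0.0311, 0.1186]
eef_rot: [0.547, -0.451, 0.449, -0.544]
contact_force: [0.0, 0.1, 0.0]
opening: 1.001
```

```bash
python3 -c "
from h import *
from plant import imaging
go(-80,0,170)
for n in ('side',):
  d=imaging.snapshot(n);cv2.imwrite('pics/p5%s.png'%n,d['img'][:,:,::-1] if n=='wrist' else cv2.resize(d['img'][130:270,240:400,::-1],None,fx=5,fy=4))"
```

```text
t 6.6833 rack [-227.4   89.1  118.6] yaw 0.1911 F [0.  0.1 0. ] op 88.0
units tx,ty,tz [ 4.43 -2.57  7.38] ry -0.04
```

View pics/p5side.png

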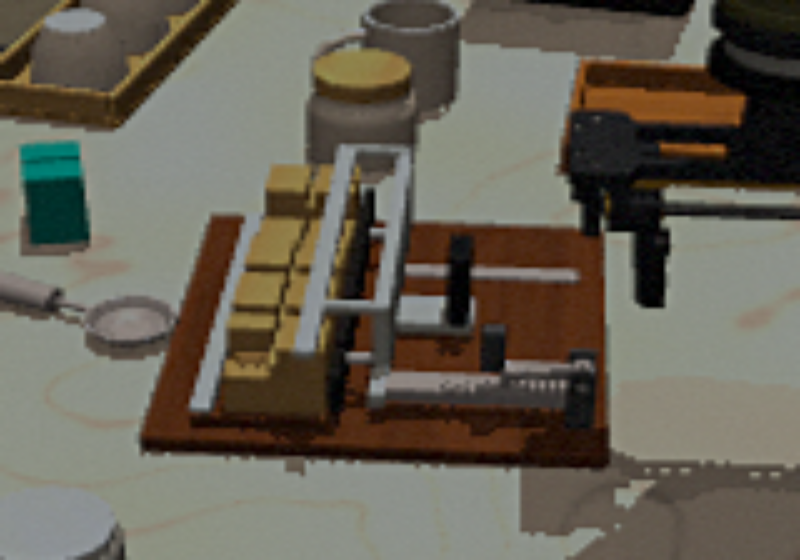

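```bash
cat >> h.py <<'E'
def rp(x,y,z): return rack(RP,np.array([x,y,z])/1000)[0]
YY=RP[2]+np.pi/2
E
python3 -c "
from h import *
s,p,w=cur();print(s['clock'],p)
plan(YY,rp(-106,88,125),s,20)"
```

```text
6.7333 [-226.13313974   89.2068685   118.59458738]
[0.0, -0.98, -0.0] [0.0, -0.02, 0.3]
[0.0, -0.98, -0.0] [0.03, -0.02, 0.3]
[0.0, -0.98, -0.0] [0.05, -0.02, 0.3]
[0.0, -0.98, -0.0] [0.07, -0.02, 0.29]
[0.0, -0.98, -0.0] [0.1, -0.02, 0.28]
[0.0, -0.98, -0.0] [0.12, -0.02, 0.28]
[0.0, -0.98, -0.0] [0.14, -0.02, 0.27]
[0.0, -0.98, -0.0] [0.16, -0.02, 0.25]
[0.0, -0.98, -0.0] [0.18, -0.02, 0.24]
[0.0, -0.98, -0.0] [0.2, -0.02, 0.23]
[0.0, -0.98, -0.0] [0.21, -0.02, 0.21]
[0.0, -0.98, -0.0] [0.23, -0.02, 0.19]
[0.0, -0.98, -0.0] [0.24, -0.02, 0.17]
[0.0, -0.98, -0.0] [0.26, -0.02, 0.15]
[0.0, -0.98, -0.0] [0.27, -0.02, 0.13]
[0.0, -0.98, -0.0] [0.28, -0.02, 0.11]
[0.0, -0.98, -0.0] [0.29, -0.02, 0.09]
[0.0, -0.98, -0.0] [0.29, -0.02, 0.07]
[0.0, -0.98, -0.0] [0.3, -0.02, 0.04]
[0.0, -0.98, -0.0] [0.3, -0.02, 0.02]
```

Request:
send_rows(motion=[[[0, -0.98, 0, 0, -0.02, 0.3, 0.15], [0, -0.98, 0, 0.03, -0.02, 0.3, 0.15], [0, -0.98, 0, 0.05, -0.02, 0.3, 0.15], [0, -0.98, 0, 0.07, -0.02, 0.29, 0.15], [0, -0.98, 0, 0.1, -0.02, 0.28, 0.15]]])

```text
clock: 7.15
tool_pos: [0.4434, 0.0373, 0.1207]
eef_rot: [-0.623, 0.334, -0.334, 0.623]
contact_force: [0.2, -0.1, 0.2]
opening: 0.647
```

Request:
send_rows(motion=[[[0, -0.98, 0, 0.12, -0.02, 0.28, 0.15], [0, -0.98, 0, 0.14, -0.02, 0.27, 0.15], [0, -0.98, 0, 0.16, -0.02, 0.25, 0.15], [0, -0.98, 0, 0.18, -0.02, 0.24, 0.15], [0, -0.98, 0, 0.2, -0.02, 0.23, 0.15]]])

```text
clock: 7.57
tool_pos: [0.4731, 0.0424, 0.1226]
eef_rot: [0.676, -0.207, 0.206, -0.676]
contact_force: [-0.3, -0.1, 0.1]
opening: 0.423
```

Request:
send_rows(motion=[[[0, -0.98, 0, 0.21, -0.02, 0.21, 0.15], [0, -0.98, 0, 0.23, -0.02, 0.19, 0.15], [0, -0.98, 0, 0.24, -0.02, 0.17, 0.15], [0, -0.98, 0, 0.26, -0.02, 0.15, 0.15], [0, -0.98, 0, 0.27, -0.02, 0.13, 0.15]]])

```text
clock: 7.98
tool_pos: [0.5023, 0.0475, 0.1245]
eef_rot: [-0.704, 0.071, -0.071, 0.704]
contact_force: [-0.5, 0.2, 0.5]
opening: 0.427
```

Request:
send_rows(motion=[[[0, -0.98, 0, 0.28, -0.02, 0.11, 0.15], [0, -0.98, 0, 0.29, -0.02, 0.09, 0.15], [0, -0.98, 0, 0.29, -0.02, 0.07, 0.15], [0, -0.98, 0, 0.3, -0.02, 0.04, 0.15], [0, -0.98, 0, 0.3, -0.02, 0.02, 0.15]]])

```text
clock: 8.4
tool_pos: [0.532, 0.0527, 0.1264]
eef_rot: [-0.704, -0.067, 0.068, 0.704]
contact_force: [0.1, -0.1, 0.2]
opening: 0.422
```

```bash
python3 -c "
from h import *
from plant import imaging
d=imaging.snapshot('wrist');go(-106,88,70,YY)
s,p,w=cur();d=imaging.snapshot('wrist')
import pickle;pickle.dump((s,d),open('w3.pkl','wb'))
X=rack(RP,np.array([[-112,83,78],[-100,83,78],[-100,93,78],[-112,93,78]])/1000)
im=d['img'][:,:,::-1].copy();cv2.polylines(im,[wproj(s,d,X).astype(int)],True,(0,0,255),1)
cv2.imwrite('pics/p6.png',im)"
```

```text
t 8.45 rack [-102.8   86.8  126.5] yaw 1.7647 F [ 1.8  0.3 -0.5] op 37.5
units tx,ty,tz [-0.16  2.82  0.06] ry -0.0
```

View pics/p6.png

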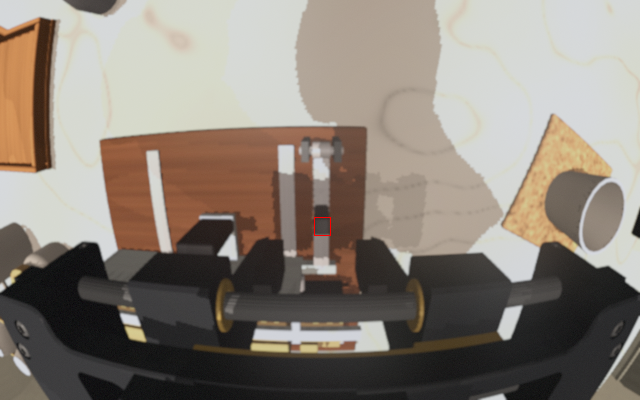

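Request:
send_rows(motion=[[[0, 0, 0, -0.08, 0.7, 0.03, 0.15], [0, 0, 0, -0.08, 0.7, 0.03, 0.15], [0, 0, 0, 0, 0.7, 0, 0.15], [0, 0, 0, 0, 0.7, 0, 0.15], [0, 0, 0, 0, 0, 0, 0.15]]], force=12)

```text
clock: 8.92
tool_pos: [0.5266, 0.0527, 0.0687]
eef_rot: [0.704, 0.064, -0.067, -0.704]
contact_force: [0.2, -0.1, 0.1]
opening: 0.427
```

Request:
send_rows(motion=[[[0, 0, 0, 0, 0, 0, 1], [0, 0, 0, 0, 0, 0, 1], [0, 0, 0, 0, 0, 0, 1], [0, 0, 0, 0, 0, 0, 1], [0, 0, 0, 0, 0, 0, 1]]], force=12)

```text
clock: 9.33
tool_pos: [0.5288, 0.0532, 0.0716]
eef_rot: [0.704, 0.067, -0.066, -0.704]
contact_force: [-0.7, 0.5, 1.8]
opening: 0.118
```

```bash
python3 -c "
from h import *
go(-106,88,70,YY)
r=52.7;a0=33.4
s,p,w=cur();q=p[[0,2]]+[0,5]-[-150,46];r=np.hypot(*q);a0=np.arctan2(q[1],q[0]);print(r,a0)
o=q
for t in np.linspace(0,1.7,11)[1:]:
  n=r*np.array([np.cos(a0+t),np.sin(a0+t)]);print(round(t,2),'tx',((n-o)[0]/20).round(2),'ty',(-(n-o)[1]/20).round(2));o=n
"
```

```text
t 9.3333 rack [-107.2   88.    71.6] yaw 1.7581 F [-0.7  0.5  1.8] op 10.4
units tx,ty,tz [0.06 0.08 0.  ] ry -0.08
52.585301244648655 0.6200763986009485
0.17 tx -0.29 ty -0.34
0.34 tx -0.34 ty -0.29
0.51 tx -0.39 ty -0.22
0.68 tx -0.42 ty -0.16
0.85 tx -0.44 ty -0.08
1.02 tx -0.45 ty -0.01
1.19 tx -0.44 ty 0.07
1.36 tx -0.42 ty 0.14
1.53 tx -0.39 ty 0.21
1.7 tx -0.35 ty 0.28
```

Gripped the fin (10.4 mm). Follow the arc.

Request:
send_rows(motion=[[[0, 0, 0, -0.29, -0.34, 0, 1], [0, 0, 0, -0.34, -0.29, 0, 1], [0, 0, 0, -0.39, -0.22, 0, 1], [0, 0, 0, -0.42, -0.16, 0, 1], [0, 0, 0, -0.44, -0.08, 0, 1]]])

```text
clock: 9.75
tool_pos: [0.4923, 0.0461, 0.0945]
eef_rot: [0.704, 0.067, -0.065, -0.704]
contact_force: [2.5, -1.6, 3.8]
opening: 0.109
```

Request:
send_rows(motion=[[[0, 0, 0, -0.45, -0.01, 0, 1], [0, 0, 0, -0.44, 0.07, 0, 1], [0, 0, 0, -0.42, 0.14, 0, 1], [0, 0, 0, -0.39, 0.21, 0, 1], [0, 0, 0, -0.35, 0.28, 0, 1]]])

```text
clock: 10.17
tool_pos: [0.4498, 0.0377, 0.0797]
eef_rot: [0.705, 0.066, -0.066, -0.704]
contact_force: [3.5, -1.4, -0.8]
opening: 0.106
```

```bash
python3 -c "
from h import *
from plant import imaging
go(-190,88,115,YY)
for n in ('side',):
  d=imaging.snapshot(n);cv2.imwrite('pics/p7%s.png'%n,d['img'][:,:,::-1] if n=='wrist' else cv2.resize(d['img'][130:270,240:400,::-1],None,fx=5,fy=4))"
```

```text
t 10.1667 rack [-187.7   88.1   79.7] yaw 1.758 F [ 3.5 -1.4 -0.8] op 9.3
units tx,ty,tz [-0.11 -1.77 -0.01] ry -0.08
```

View pics/p7side.png

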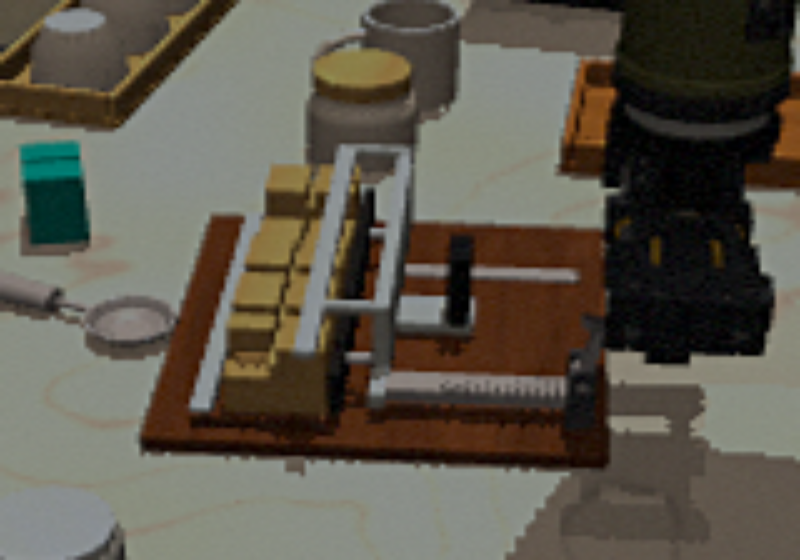

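Thrown over. Release gently, then lift.

Request:
send_rows(motion=[[[0, 0, 0, 0, 0, 0, 0.3], [0, 0, 0, 0, 0, 0, 0.3], [0, 0, 0, 0, 0, 0, 0.1], [0, 0, 0, 0, -0.7, 0, 0], [0, 0, 0, 0, -1, 0, 0]]])

```text
clock: 10.63
tool_pos: [0.4501, 0.0388, 0.1125]
eef_rot: [-0.704, -0.065, 0.068, 0.704]
contact_force: [0.2, -0.2, 0.4]
opening: 0.46
```

```bash
python3 -c "
from h import *
from plant import imaging
d=imaging.snapshot('side');cv2.imwrite('pics/p8.png',cv2.resize(d['img'][130:270,240:400,::-1],None,fx=5,fy=4))
go(-86,0,115,YY)"
```

```text
t 10.6833 rack [-185.6   89.4  115.9] yaw 1.7595 F [0.3 0.6 1.5] op 43.3
units tx,ty,tz [ 5.    0.05 -4.45] ry -0.07
```

View pics/p8.png

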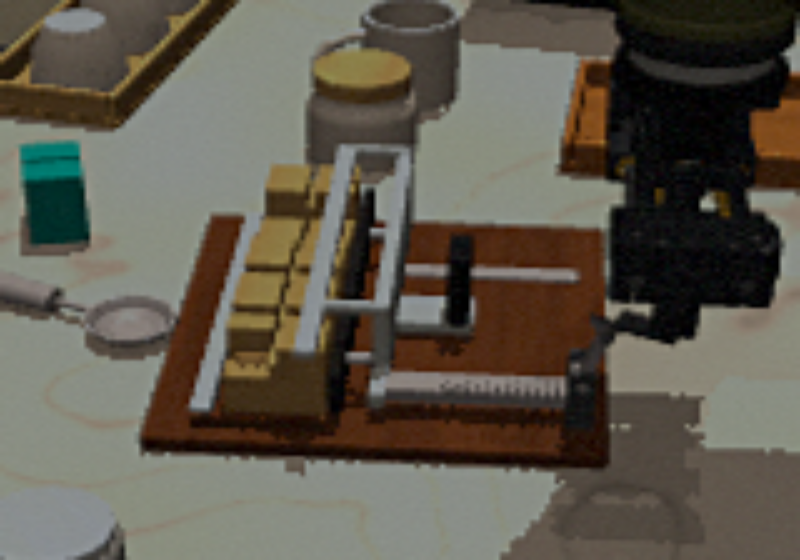

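Request:
send_rows(motion=[[[0, 0, 0, 1, -0.2, -0.88, -0.3], [0, 0, 0, 1, 0, -0.89, -0.3], [0, 0, 0, 1, 0, -0.89, -0.3], [0, 0, 0, 1, 0, -0.89, -0.3], [0, 0, 0, 1, 0, -0.89, -0.3]]])

```text
clock: 11.1
tool_pos: [0.5668, -0.0306, 0.1171]
eef_rot: [-0.704, -0.066, 0.066, 0.704]
contact_force: [-0.2, 0.5, 0.3]
opening: 0.653
```

Request:
send_rows(motion=[[[0, 0, 0, 0, 0.7, 0, -0.3], [0, 0, 0, 0, 0.7, 0, -0.3], [0, 0, 0, 0, 0.3, 0, -0.3], [0, 0, 0, 0, 0, 0, -0.3], [0, 0, 0, 0, 0, 0, -0.3]]])

```text
clock: 11.52
tool_pos: [0.5656, -0.0294, 0.083]
eef_rot: [-0.704, -0.066, 0.067, 0.704]
contact_force: [0.4, 0.0, -0.1]
opening: 0.652
```

```bash
python3 -c "
from h import *
from plant import imaging
go(-86,0,59,YY)
s,p,w=cur();d=imaging.snapshot('wrist')
X=rack(RP,np.array([[-92,-15,76],[-80,-15,76],[-80,15,76],[-92,15,76]])/1000)
im=d['img'][:,:,::-1].copy();cv2.polylines(im,[wproj(s,d,X).astype(int)],True,(0,0,255),1)
cv2.imwrite('pics/p9.png',im)"
```

```text
t 11.5167 rack [-87.   -0.1  83. ] yaw 1.7594 F [ 0.4  0.  -0.1] op 57.4
units tx,ty,tz [0.05 1.2  0.01] ry -0.07
```

View pics/p9.png

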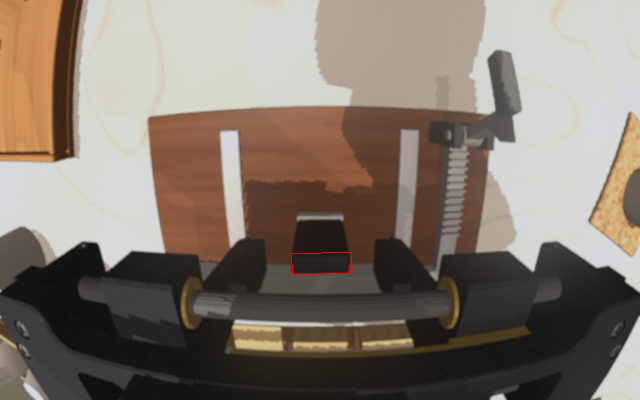

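Request:
send_rows(motion=[[[0, -0.07, 0, 0.05, 0.6, 0, -0.3], [0, 0, 0, 0, 0.6, 0, -0.3], [0, 0, 0, 0, 0, 0, -0.3], [0, 0, 0, 0, 0, 0, 1], [0, 0, 0, 0, 0, 0, 1]]], force=25)

```text
clock: 11.98
tool_pos: [0.5668, -0.0295, 0.0588]
eef_rot: [-0.704, -0.068, 0.069, 0.704]
contact_force: [0.3, -0.3, 0.2]
opening: 0.526
```

Request:
send_rows(motion=[[[0, 0, 0, 0, 0, 0, 1], [0, 0, 0, 0, 0, 0, 1], [0, 0, 0, -0.3, 0, 0, 1], [0, 0, 0, -0.5, 0, 0, 1], [0, 0, 0, -0.5, 0, 0, 1]]])

```text
clock: 12.4
tool_pos: [0.5422, -0.0339, 0.0593]
eef_rot: [-0.703, -0.069, 0.067, 0.704]
contact_force: [2.4, 1.5, -2.9]
opening: 0.336
```

Request:
send_rows(motion=[[[0, 0, 0, -0.5, 0, 0, 1], [0, 0, 0, -0.5, 0, 0, 1], [0, 0, 0, -0.4, 0, 0, 1], [0, 0, 0, 0, 0, 0, 1], [0, 0, 0, 0, 0, 0, 1]]])

```text
clock: 12.82
tool_pos: [0.5128, -0.0397, 0.0593]
eef_rot: [-0.704, -0.068, 0.069, 0.704]
contact_force: [-1.9, 1.8, 3.0]
opening: 0.342
```

```bash
python3 -c "
from h import *
go(-146,0,59,YY)"
```

```text
t 12.8167 rack [-1.408e+02 -1.000e-01  5.930e+01] yaw 1.7649 F [-1.9  1.8  3. ] op 30.1
units tx,ty,tz [-0.26  0.01  0.  ] ry 0.0
```

Request:
send_rows(motion=[[[0, 0, 0, -0.1, 0, 0, 1], [0, 0, 0, -0.1, 0, 0, 1], [0, 0, 0, -0.1, 0, 0, 1], [0, 0, 0, 0, 0, 0, 1], [0, 0, 0, 0, 0, 0, 1]]])

```text
clock: 13.23
tool_pos: [0.5087, -0.0406, 0.0592]
eef_rot: [-0.703, -0.069, 0.068, 0.704]
contact_force: [1.4, 3.2, 4.4]
opening: 0.337
```

```bash
python3 -c "
from h import *
go(-146,0,59,YY)"
```

```text
t 13.2333 rack [-1.451e+02 -1.000e-01  5.920e+01] yaw 1.7646 F [1.4 3.2 4.4] op 29.6
units tx,ty,tz [-0.05  0.01  0.  ] ry -0.0
```

Request:
send_rows(motion=[[[0, 0, 0, 0, 0, 0, -0.3], [0, 0, 0, 0, 0, 0, -0.4], [0, 0, 0, 0, -0.6, 0, -0.4], [0, 0, 0, 0, -1, 0, -0.5], [0, 0, 0, 0, -1, 0, -0.6]]])

```text
clock: 13.65
tool_pos: [0.5065, -0.0426, 0.1105]
eef_rot: [0.704, 0.066, -0.07, -0.703]
contact_force: [-0.0, 0.5, -0.3]
opening: 0.694
```

```bash
python3 -c "
from h import *
s,p,w=cur();print(s['clock'],p)
plan(RP[2],rp(0,86,130),s,20)"
```

```text
13.65 [-147.54458621   -1.66917148  110.46143798]
[0.0, 0.98, -0.0] [0.37, -0.05, 0.22]
[0.0, 0.98, -0.0] [0.35, -0.05, 0.25]
[0.0, 0.98, -0.0] [0.33, -0.05, 0.27]
[0.0, 0.98, -0.0] [0.31, -0.05, 0.3]
[0.0, 0.98, -0.0] [0.28, -0.05, 0.32]
[0.0, 0.98, -0.0] [0.26, -0.05, 0.34]
[0.0, 0.98, -0.0] [0.23, -0.05, 0.36]
[0.0, 0.98, -0.0] [0.2, -0.05, 0.38]
[0.0, 0.98, -0.0] [0.17, -0.05, 0.39]
[0.0, 0.98, -0.0] [0.14, -0.05, 0.41]
[0.0, 0.98, -0.0] [0.11, -0.05, 0.42]
[0.0, 0.98, -0.0] [0.07, -0.05, 0.42]
[0.0, 0.98, -0.0] [0.04, -0.05, 0.43]
[0.0, 0.98, -0.0] [0.01, -0.05, 0.43]
[0.0, 0.98, -0.0] [-0.03, -0.05, 0.43]
[0.0, 0.98, -0.0] [-0.06, -0.05, 0.42]
[0.0, 0.98, -0.0] [-0.09, -0.05, 0.42]
[0.0, 0.98, -0.0] [-0.13, -0.05, 0.41]
[0.0, 0.98, -0.0] [-0.16, -0.05, 0.4]
[0.0, 0.98, -0.0] [-0.19, -0.05, 0.38]
```

Request:
send_rows(motion=[[[0, 0.98, 0, 0.37, -0.1, 0.22, -0.55], [0, 0.98, 0, 0.35, -0.1, 0.25, -0.55], [0, 0.98, 0, 0.33, -0.05, 0.27, -0.55], [0, 0.98, 0, 0.31, -0.05, 0.3, -0.55], [0, 0.98, 0, 0.28, -0.05, 0.32, -0.55]]])

```text
clock: 14.07
tool_pos: [0.5394, -0.014, 0.1174]
eef_rot: [0.704, -0.073, 0.071, -0.703]
contact_force: [0.2, 0.9, 0.7]
opening: 0.774
```

Request:
send_rows(motion=[[[0, 0.98, 0, 0.26, -0.05, 0.34, -0.55], [0, 0.98, 0, 0.23, -0.05, 0.36, -0.55], [0, 0.98, 0, 0.2, -0.05, 0.38, -0.55], [0, 0.98, 0, 0.17, -0.05, 0.39, -0.55], [0, 0.98, 0, 0.14, -0.05, 0.41, -0.55]]])

```text
clock: 14.48
tool_pos: [0.5714, 0.0145, 0.1222]
eef_rot: [0.677, -0.208, 0.207, -0.675]
contact_force: [-0.1, -0.0, -0.5]
opening: 0.77
```

Request:
send_rows(motion=[[[0, 0.98, 0, 0.11, -0.05, 0.42, -0.55], [0, 0.98, 0, 0.07, -0.05, 0.42, -0.55], [0, 0.98, 0, 0.04, -0.05, 0.43, -0.55], [0, 0.98, 0, 0.01, -0.05, 0.43, -0.55], [0, 0.98, 0, -0.03, -0.05, 0.43, -0.55]]])

```text
clock: 14.9
tool_pos: [0.6035, 0.0432, 0.1272]
eef_rot: [0.624, -0.336, 0.335, -0.621]
contact_force: [-0.0, 1.3, -0.2]
opening: 0.778
```

Request:
send_rows(motion=[[[0, 0.98, 0, -0.06, -0.05, 0.42, -0.55], [0, 0.98, 0, -0.09, -0.05, 0.42, -0.55], [0, 0.98, 0, -0.13, -0.05, 0.41, -0.55], [0, 0.98, 0, -0.16, -0.05, 0.4, -0.55], [0, 0.98, 0, -0.19, -0.05, 0.38, -0.55]]])

```text
clock: 15.32
tool_pos: [0.6353, 0.0719, 0.1322]
eef_rot: [0.547, -0.45, 0.45, -0.544]
contact_force: [0.1, 1.0, -0.5]
opening: 0.775
```

```bash
cat > ovb.py <<'E'
from h import *
from plant import imaging
import sys
n=sys.argv[1]
d=imaging.snapshot('wrist');s,p,w=cur();d=imaging.snapshot('wrist')
im=d['img'][:,:,::-1].copy()
for y,h in ((-88,68),(-44,52),(0,68),(44,68),(88,68)):
    X=rack(RP,np.array([[-25,y-17,h],[25,y-17,h],[25,y+17,h],[-25,y+17,h]])/1000);cv2.polylines(im,[wproj(s,d,X).astype(int)],True,(0,0,255),1)
cv2.imwrite(f'pics/{n}.png',im)
E
python3 ovb.py q1; python3 -c "
from h import *
go(0,86,42,RP[2])"
```

```text
t 15.4167 rack [  2.   87.2 132.5] yaw 0.1963 F [-0.6 -0.1  0.8] op 68.0
units tx,ty,tz [ 0.06  4.53 -0.1 ] ry 0.03
```

View pics/q1.png

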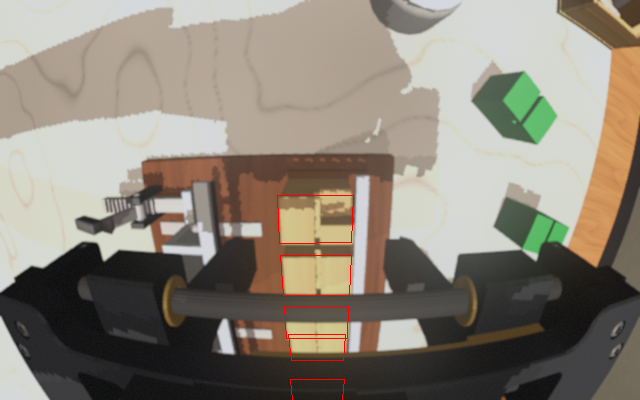

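Request:
send_rows(motion=[[[0, 0.03, 0, 0.03, 0.9, -0.1, -0.55], [0, 0, 0, 0.03, 0.9, 0, -0.55], [0, 0, 0, 0, 0.9, 0, -0.55], [0, 0, 0, 0, 0.9, 0, -0.55], [0, 0, 0, 0, 0.6, 0, -0.55]]])

```text
clock: 15.83
tool_pos: [0.6324, 0.0698, 0.0467]
eef_rot: [0.548, -0.449, 0.448, -0.545]
contact_force: [-0.5, -0.3, -0.1]
opening: 0.777
```

Request:
send_rows(motion=[[[0, 0, 0, 0, 0.27, 0, -0.55], [0, 0, 0, 0, 0, 0, -0.55], [0, 0, 0, 0, 0, 0, 1], [0, 0, 0, 0, 0, 0, 1], [0, 0, 0, 0, 0, 0, 1]]], force=15)

```text
clock: 16.25
tool_pos: [0.635, 0.0717, 0.0446]
eef_rot: [-0.546, 0.449, -0.45, 0.547]
contact_force: [0.9, 0.6, 0.9]
opening: 0.571
```

```bash
python3 -c "
from h import *
go(0,86,43,RP[2])"
```

```text
t 16.25 rack [ 0.5 85.7 44.6] yaw 0.1939 F [0.9 0.6 0.9] op 50.3
units tx,ty,tz [-0.02  0.08 -0.02] ry -0.0
```

Request:
send_rows(motion=[[[0, 0, 0, 0, 0, 0, 1], [0, 0, 0, 0, -0.6, 0, 1], [0, 0, 0, 0, -1, 0, 1], [0, 0, 0, 0, -1, 0, 1], [0, 0, 0, 0, -1, 0, 1]]])

```text
clock: 16.67
tool_pos: [0.6342, 0.0716, 0.1172]
eef_rot: [-0.546, 0.449, -0.449, 0.546]
contact_force: [0.3, 0.3, -1.5]
opening: 0.566
```

```bash
python3 -c "
from h import *
s,p,w=cur();print(s['clock'],p,s['opening']*88)
plan(0.107,[.4885,-.355,.130],s,25)" | awk 'NR<3||NR%5==2'
```

```text
16.6667 [ -0.29570826  85.7394616  117.23415493] 49.83412165045798
[-0.0, 0.04, 0.0] [0.78, -0.03, -0.45]
[-0.0, 0.04, 0.0] [0.79, -0.03, -0.44]
[-0.0, 0.04, 0.0] [0.8, -0.03, -0.42]
[-0.0, 0.04, 0.0] [0.8, -0.03, -0.41]
[-0.0, 0.04, 0.0] [0.81, -0.03, -0.39]
```

Request:
send_rows(motion=[[[0, 0.04, 0, 0.78, -0.1, -0.45, 1], [0, 0.04, 0, 0.79, -0.1, -0.44, 1], [0, 0.04, 0, 0.79, -0.1, -0.44, 1], [0, 0.04, 0, 0.79, -0.1, -0.44, 1], [0, 0.04, 0, 0.79, -0.1, -0.43, 1]]])

```text
clock: 17.08
tool_pos: [0.6055, -0.0149, 0.1268]
eef_rot: [-0.542, 0.453, -0.454, 0.543]
contact_force: [0.5, -0.7, -0.9]
opening: 0.566
```

Request:
send_rows(motion=[[[0, 0.04, 0, 0.79, -0.03, -0.43, 1], [0, 0.04, 0, 0.8, -0.03, -0.43, 1], [0, 0.04, 0, 0.8, -0.03, -0.43, 1], [0, 0.04, 0, 0.8, -0.03, -0.42, 1], [0, 0.04, 0, 0.8, -0.03, -0.42, 1]]])

```text
clock: 17.5
tool_pos: [0.5772, -0.1008, 0.1296]
eef_rot: [-0.539, 0.458, -0.458, 0.539]
contact_force: [-0.5, 0.2, -0.2]
opening: 0.567
```

Request:
send_rows(motion=[[[0, 0.04, 0, 0.8, 0, -0.42, 1], [0, 0.04, 0, 0.8, 0, -0.41, 1], [0, 0.04, 0, 0.8, 0, -0.41, 1], [0, 0.04, 0, 0.8, 0, -0.41, 1], [0, 0.04, 0, 0.8, 0, -0.41, 1]]])

```text
clock: 17.92
tool_pos: [0.5489, -0.1863, 0.1296]
eef_rot: [-0.535, 0.462, -0.463, 0.535]
contact_force: [0.1, -1.0, -1.1]
opening: 0.566
```

Request:
send_rows(motion=[[[0, 0.04, 0, 0.8, 0, -0.41, 1], [0, 0.04, 0, 0.8, 0, -0.4, 1], [0, 0.04, 0, 0.8, 0, -0.4, 1], [0, 0.04, 0, 0.8, 0, -0.4, 1], [0, 0.04, 0, 0.81, 0, -0.4, 1]]])

```text
clock: 18.33
tool_pos: [0.5202, -0.2713, 0.1296]
eef_rot: [-0.531, 0.466, -0.467, 0.531]
contact_force: [0.7, -0.3, -0.4]
opening: 0.568
```

Request:
send_rows(motion=[[[0, 0.04, 0, 0.81, 0, -0.39, 1], [0, 0.04, 0, 0.81, 0, -0.39, 1], [0, 0.04, 0, 0.81, 0, -0.39, 1], [0, 0.04, 0, 0.81, 0, -0.39, 1], [0, 0.04, 0, 0.81, 0, -0.39, 1]]])

```text
clock: 18.75
tool_pos: [0.4914, -0.3565, 0.1297]
eef_rot: [0.528, -0.47, 0.471, -0.528]
contact_force: [0.1, 0.7, -0.1]
opening: 0.568
```

```bash
cat > tv.py <<'E'
from h import *
from plant import imaging
import sys
d=imaging.snapshot('wrist');s,p,w=cur();d=imaging.snapshot('wrist')
im=d['img'][:,:,::-1].copy();T=np.array([.4853,-.325,.107])
for hx,hy,z in((85,70,28),(78,63,28)):
    X=rack(T,np.array([[-hx,-hy,z],[hx,-hy,z],[hx,hy,z],[-hx,hy,z]])/1000);cv2.polylines(im,[wproj(s,d,X).astype(int)],True,(0,0,255),1)
cv2.imwrite('pics/%s.png'%sys.argv[1],im);print(s['clock'],s['tool_pos'],w,s['opening']*88)
plan(.107,[float(v) for v in sys.argv[2:5]],s,1)
E
python3 tv.py r1 .4885 -.355 .042
```

```text
18.8 [ 0.48892637 -0.36178086  0.12930545] 0.10785634948026647 49.946826775434864
[0.03, 0.01, 0.06] [-0.36, 4.36, 0.02]
```

View pics/r1.png

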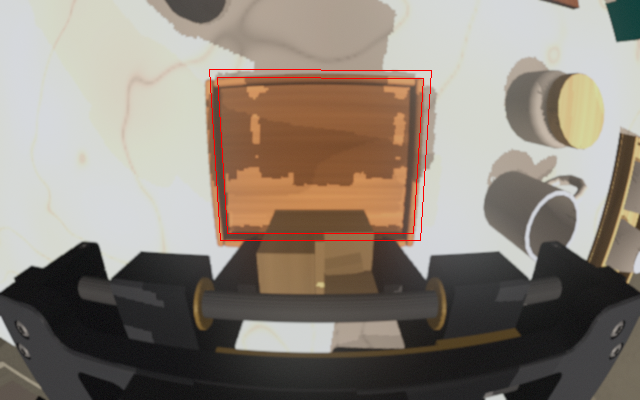

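Request:
send_rows(motion=[[[0, 0, 0, 0, 0.8, -0.1, 1], [0, 0, 0, 0, 0.8, 0, 1], [0, 0, 0, 0, 0.8, 0, 1], [0, 0, 0, 0, 0.8, 0, 1], [0, 0, 0, 0, 0.6, 0, 1]]])

```text
clock: 19.27
tool_pos: [0.4901, -0.3542, 0.0521]
eef_rot: [-0.528, 0.471, -0.47, 0.528]
contact_force: [0.3, -0.1, -0.9]
opening: 0.567
```

Request:
send_rows(motion=[[[0, 0, 0, 0, 0.3, 0, 1], [0, 0, 0, 0, 0.2, 0, 1], [0, 0, 0, 0, 0.1, 0, 1], [0, 0, 0, 0, 0, 0, 1], [0, 0, 0, 0, 0, 0, 1]]])

```text
clock: 19.68
tool_pos: [0.4901, -0.3559, 0.0412]
eef_rot: [-0.528, 0.47, -0.471, 0.528]
contact_force: [0.3, -0.2, -0.8]
opening: 0.569
```

```bash
python3 tv.py r2 .486 -.357 .041;python3 -c "
from plant import *
print(get_state()['contact_force'])
d=imaging.snapshot('scene');import cv2;cv2.imwrite('pics/r2s.png',cv2.resize(d['img'][120:260,140:300,::-1],None,fx=4,fy=4))"
```

```text
19.7333 [ 0.4900964  -0.35601713  0.04123232] 0.11367466531596836 49.75419494250184
[-0.01, 0.08, 0.01] [0.03, 0.01, -0.21]
[-0.02373311  0.3454734  -0.50374309]
```

View pics/r2.png

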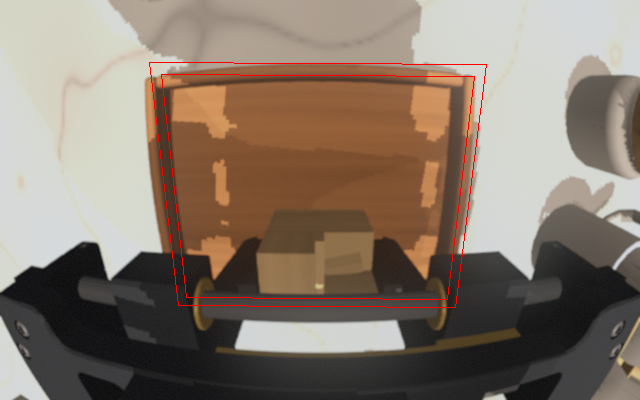

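View pics/r2s.png

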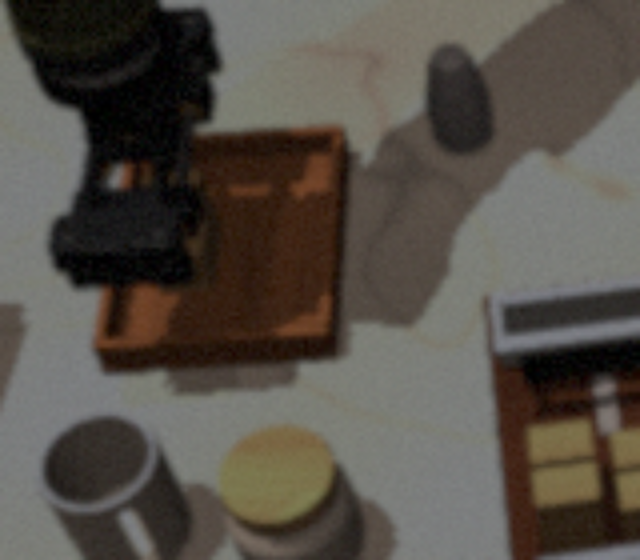

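Request:
send_rows(motion=[[[0, 0, 0, 0, 0.08, 0, 1], [0, 0, 0, 0, 0.08, 0, 1], [0, 0, 0, 0, 0, 0, 1], [0, 0, 0, 0, 0, 0, -0.4], [0, 0, 0, 0, 0, 0, -0.4]]])

```text
clock: 20.25
tool_pos: [0.4899, -0.356, 0.0377]
eef_rot: [-0.528, 0.47, -0.471, 0.528]
contact_force: [-0.3, -0.5, -0.0]
opening: 0.684
```

Request:
send_rows(motion=[[[0, 0, 0, 0, 0, 0, -0.55], [0, 0, 0, 0, -0.6, 0, -0.55], [0, 0, 0, 0, -1, 0, -0.55], [0, 0, 0, 0, -1, 0, -0.55], [0, 0, 0, 0, -1, 0, -0.55]]])

```text
clock: 20.67
tool_pos: [0.4895, -0.3556, 0.1106]
eef_rot: [-0.528, 0.471, -0.471, 0.528]
contact_force: [0.4, -0.8, 0.2]
opening: 0.778
```

```bash
python3 tv.py r3 .486 -.357 .041;python3 -c "
from h import *
s,p,w=cur()
plan(RP[2],rp(0,-44,118),s,21)"
```

```text
20.7167 [ 0.49171993 -0.3566588   0.11448932] 0.11370761217413085 68.25706843297158
[-0.06, 0.08, 0.04] [-0.03, 3.67, -0.3]
[-0.0, -0.05, 0.0] [-0.67, -0.01, 0.48]
[-0.0, -0.05, 0.0] [-0.67, -0.01, 0.48]
[-0.0, -0.05, 0.0] [-0.66, -0.01, 0.48]
[-0.0, -0.05, 0.0] [-0.66, -0.01, 0.49]
[-0.0, -0.05, 0.0] [-0.66, -0.01, 0.49]
[-0.0, -0.05, 0.0] [-0.66, -0.01, 0.49]
[-0.0, -0.05, 0.0] [-0.66, -0.01, 0.49]
[-0.0, -0.05, 0.0] [-0.65, -0.01, 0.5]
[-0.0, -0.05, 0.0] [-0.65, -0.01, 0.5]
[-0.0, -0.05, 0.0] [-0.65, -0.01, 0.5]
[-0.0, -0.05, 0.0] [-0.65, -0.01, 0.5]
[-0.0, -0.05, 0.0] [-0.65, -0.01, 0.51]
[-0.0, -0.05, 0.0] [-0.64, -0.01, 0.51]
[-0.0, -0.05, 0.0] [-0.64, -0.01, 0.51]
[-0.0, -0.05, 0.0] [-0.64, -0.01, 0.51]
[-0.0, -0.05, 0.0] [-0.64, -0.01, 0.52]
[-0.0, -0.05, 0.0] [-0.64, -0.01, 0.52]
[-0.0, -0.05, 0.0] [-0.63, -0.01, 0.52]
[-0.0, -0.05, 0.0] [-0.63, -0.01, 0.52]
[-0.0, -0.05, 0.0] [-0.63, -0.01, 0.53]
[-0.0, -0.05, 0.0] [-0.63, -0.01, 0.53]
```

View pics/r3.png

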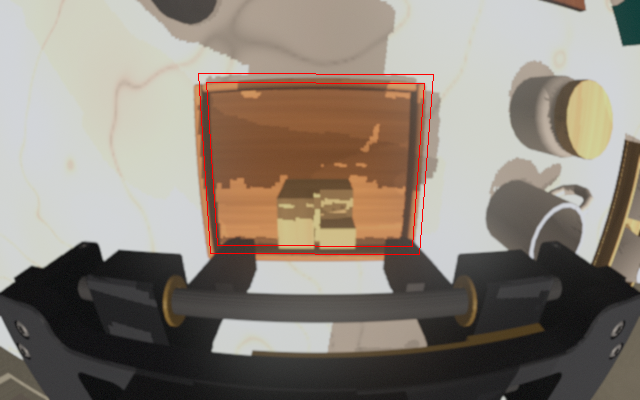

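Request:
send_rows(motion=[[[0, -0.05, 0, -0.7, -0.1, 0.5, -0.55], [0, -0.05, 0, -0.7, -0.1, 0.5, -0.55], [0, -0.05, 0, -0.7, -0.1, 0.5, -0.55], [0, -0.05, 0, -0.7, 0, 0.51, -0.55], [0, -0.05, 0, -0.7, 0, 0.51, -0.55]]])

```text
clock: 21.18
tool_pos: [0.5312, -0.2794, 0.1152]
eef_rot: [0.532, -0.466, 0.465, -0.532]
contact_force: [0.8, -0.4, 0.4]
opening: 0.774
```

Request:
send_rows(motion=[[[0, -0.05, 0, -0.69, 0, 0.52, -0.55], [0, -0.05, 0, -0.69, 0, 0.52, -0.55], [0, -0.05, 0, -0.69, 0, 0.52, -0.55], [0, -0.05, 0, -0.69, 0, 0.52, -0.55], [0, -0.05, 0, -0.69, 0, 0.52, -0.55]]])

```text
clock: 21.6
tool_pos: [0.5729, -0.2037, 0.1149]
eef_rot: [0.537, -0.46, 0.46, -0.537]
contact_force: [-0.4, -0.5, -0.7]
opening: 0.776
```

Request:
send_rows(motion=[[[0, -0.05, 0, -0.68, 0, 0.53, -0.55], [0, -0.05, 0, -0.68, 0, 0.53, -0.55], [0, -0.05, 0, -0.68, 0, 0.53, -0.55], [0, -0.05, 0, -0.68, 0, 0.53, -0.55], [0, -0.05, 0, -0.68, 0, 0.54, -0.55]]])

```text
clock: 22.02
tool_pos: [0.6143, -0.1281, 0.1149]
eef_rot: [0.542, -0.455, 0.454, -0.541]
contact_force: [-0.1, 0.5, -0.1]
opening: 0.773
```

Request:
send_rows(motion=[[[0, -0.05, 0, -0.67, 0, 0.54, -0.55], [0, -0.05, 0, -0.67, 0, 0.54, -0.55], [0, -0.05, 0, -0.67, 0, 0.54, -0.55], [0, -0.05, 0, -0.67, 0, 0.55, -0.55], [0, -0.05, 0, -0.67, 0, 0.55, -0.55]]])

```text
clock: 22.43
tool_pos: [0.6557, -0.0524, 0.1148]
eef_rot: [0.546, -0.449, 0.449, -0.546]
contact_force: [-0.1, 0.2, -0.2]
opening: 0.772
```

```bash
python3 ovb.py q2; python3 -c "
from h import *
go(0,-44,42,RP[2])"
```

```text
t 22.5333 rack [ -1.4 -36.6 115.2] yaw 0.1985 F [ 0.9  0.7 -0.7] op 68.2
units tx,ty,tz [0.37 3.66 0.07] ry 0.06
```

View pics/q2.png

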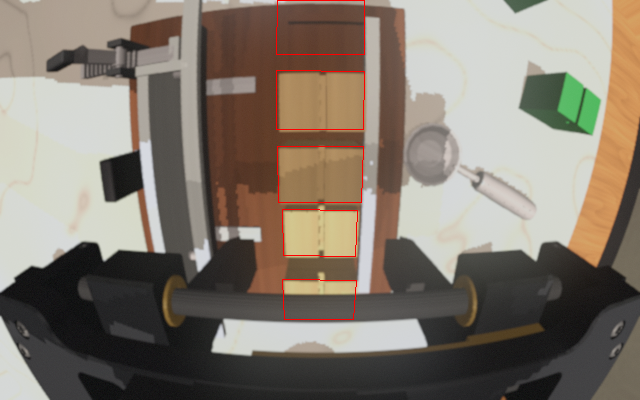

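Request:
send_rows(motion=[[[0, 0.04, 0, 0.3, 0.3, 0.07, -0.55], [0, 0, 0, 0.04, 0.8, 0, -0.55], [0, 0, 0, 0, 0.9, 0, -0.55], [0, 0, 0, 0, 0.9, 0, -0.55], [0, 0, 0, 0, 0.5, 0, -0.55]]])

```text
clock: 22.95
tool_pos: [0.6564, -0.0629, 0.0447]
eef_rot: [0.546, -0.451, 0.45, -0.543]
contact_force: [0.2, -0.2, 0.1]
opening: 0.773
```

Request:
send_rows(motion=[[[0, 0, 0, 0, 0.25, 0, -0.55], [0, 0, 0, 0, 0, 0, -0.55], [0, 0, 0, 0, 0, 0, 1], [0, 0, 0, 0, 0, 0, 1], [0, 0, 0, 0, 0, 0, 1]]], force=15)

```text
clock: 23.37
tool_pos: [0.6593, -0.0596, 0.0434]
eef_rot: [-0.545, 0.45, -0.451, 0.546]
contact_force: [0.5, 0.5, 0.2]
opening: 0.57
```

```bash
python3 -c "
from h import *
go(0,-44,42,RP[2])"
```

```text
t 23.3667 rack [ -0.9 -47.8  43.4] yaw 0.1904 F [0.5 0.5 0.2] op 50.2
units tx,ty,tz [-0.19  0.07  0.04] ry -0.04
```

Request:
send_rows(motion=[[[0, 0, 0, 0, 0, 0, 1], [0, 0, 0, 0, -0.6, 0, 1], [0, 0, 0, 0, -1, 0, 1], [0, 0, 0, 0, -1, 0, 1], [0, 0, 0, 0, -1, 0, 1]]])

```text
clock: 23.78
tool_pos: [0.6584, -0.0594, 0.116]
eef_rot: [-0.545, 0.45, -0.45, 0.545]
contact_force: [1.3, 0.8, -0.1]
opening: 0.567
```

```bash
python3 -c "
from h import *
s,p,w=cur();print(s['clock'],p,s['opening']*88)
plan(0.107,[.486,-.303,.125],s,20)" | awk 'NR<3||NR%5==2'
```

```text
23.7833 [ -1.75366668 -47.44589479 116.04072846] 49.90568742873948
[-0.0, 0.05, 0.0] [0.52, -0.02, -0.54]
[-0.0, 0.05, 0.0] [0.53, -0.02, -0.53]
[-0.0, 0.05, 0.0] [0.54, -0.02, -0.52]
[-0.0, 0.05, 0.0] [0.55, -0.02, -0.51]
```

Request:
send_rows(motion=[[[0, 0.05, 0, 0.52, -0.2, -0.54, 1], [0, 0.05, 0, 0.52, -0.2, -0.54, 1], [0, 0.05, 0, 0.52, 0, -0.54, 1], [0, 0.05, 0, 0.53, 0, -0.54, 1], [0, 0.05, 0, 0.53, 0, -0.53, 1]]])

```text
clock: 24.2
tool_pos: [0.6127, -0.1234, 0.1212]
eef_rot: [0.541, -0.457, 0.455, -0.539]
contact_force: [-0.5, -0.5, -0.6]
opening: 0.567
```

Request:
send_rows(motion=[[[0, 0.05, 0, 0.53, 0, -0.53, 1], [0, 0.05, 0, 0.53, 0, -0.53, 1], [0, 0.05, 0, 0.53, 0, -0.53, 1], [0, 0.05, 0, 0.54, 0, -0.53, 1], [0, 0.05, 0, 0.54, 0, -0.53, 1]]])

```text
clock: 24.62
tool_pos: [0.5706, -0.1833, 0.1222]
eef_rot: [0.536, -0.461, 0.461, -0.536]
contact_force: [-0.5, -0.1, 0.8]
opening: 0.563
```

Request:
send_rows(motion=[[[0, 0.05, 0, 0.54, 0, -0.52, 1], [0, 0.05, 0, 0.54, 0, -0.52, 1], [0, 0.05, 0, 0.54, 0, -0.52, 1], [0, 0.05, 0, 0.54, 0, -0.52, 1], [0, 0.05, 0, 0.54, 0, -0.52, 1]]])

```text
clock: 25.03
tool_pos: [0.5268, -0.2441, 0.1224]
eef_rot: [-0.531, 0.466, -0.467, 0.531]
contact_force: [-0.1, -0.7, 0.0]
opening: 0.565
```

Request:
send_rows(motion=[[[0, 0.05, 0, 0.55, 0, -0.51, 1], [0, 0.05, 0, 0.55, 0, -0.51, 1], [0, 0.05, 0, 0.55, 0, -0.51, 1], [0, 0.05, 0, 0.55, 0, -0.51, 1], [0, 0.05, 0, 0.55, 0, -0.51, 1]]])

```text
clock: 25.45
tool_pos: [0.4829, -0.3049, 0.1224]
eef_rot: [-0.527, 0.472, -0.472, 0.527]
contact_force: [0.2, 0.5, -0.1]
opening: 0.567
```

Request:
send_rows(motion=[[[0, 0, 0, 0, 0.6, 0, 1], [0, 0, 0, 0, 0.6, 0, 1], [0, 0, 0, 0, 0.3, 0, 1], [0, 0, 0, 0, 0, 0, 1], [0, 0, 0, 0, 0, 0, 1]]])

```text
clock: 25.87
tool_pos: [0.4842, -0.3022, 0.0915]
eef_rot: [-0.527, 0.472, -0.47, 0.528]
contact_force: [-0.3, -0.1, 0.1]
opening: 0.567
```

```bash
python3 tv.py r4 .486 -.303 .036
```

```text
25.9167 [ 0.48443742 -0.30256429  0.09201006] 0.11248993120909098 49.98969537027769
[-0.0, 0.07, -0.01] [0.03, 2.8, 0.07]
```

View pics/r4.png

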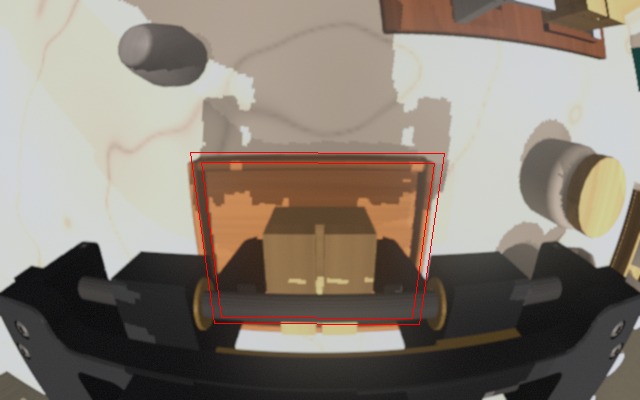

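Request:
send_rows(motion=[[[0, 0, 0, 0, 0.8, 0, 1], [0, 0, 0, 0, 0.8, 0, 1], [0, 0, 0, 0, 0.6, 0, 1], [0, 0, 0, 0, 0.3, 0, 1], [0, 0, 0, 0, 0.15, 0, 1]]])

```text
clock: 26.38
tool_pos: [0.4837, -0.3034, 0.0386]
eef_rot: [0.527, -0.472, 0.471, -0.527]
contact_force: [0.7, 0.4, -1.2]
opening: 0.568
```

Request:
send_rows(motion=[[[0, 0, 0, 0, 0.08, 0, 1], [0, 0, 0, 0, 0.03, 0, 1], [0, 0, 0, 0, 0, 0, -0.4], [0, 0, 0, 0, 0, 0, -0.4], [0, 0, 0, 0, 0, 0, -0.5]]])

```text
clock: 26.8
tool_pos: [0.4842, -0.304, 0.0376]
eef_rot: [-0.527, 0.471, -0.472, 0.527]
contact_force: [-0.6, 0.4, 0.3]
opening: 0.741
```

Request:
send_rows(motion=[[[0, 0, 0, 0, 0, 0, -0.55], [0, 0, 0, 0, -0.6, 0, -0.55], [0, 0, 0, 0, -1, 0, -0.55], [0, 0, 0, 0, -1, 0, -0.55], [0, 0, 0, 0, -1, 0, -0.55]]])

```text
clock: 27.22
tool_pos: [0.4837, -0.3037, 0.1106]
eef_rot: [-0.527, 0.472, -0.472, 0.527]
contact_force: [0.4, 0.0, -0.0]
opening: 0.774
```

```bash
python3 tv.py r5 .486 -.303 .036;python3 -c "
from h import *
s,p,w=cur();print(p)
plan(YY,rp(-187,88,130),s,24)
print(proj.__name__)"
```

```text
27.2667 [ 0.48572467 -0.30457339  0.11422932] 0.11049066788315307 68.13445940188741
[-0.06, 0.04, 0.04] [-0.09, 3.91, 0.0]
[-218.43310186 -254.77492543  112.69146429]
[-0.0, -0.86, 0.0] [-0.72, -0.04, 0.01]
[-0.0, -0.86, 0.0] [-0.71, -0.04, 0.06]
[-0.0, -0.86, 0.0] [-0.71, -0.04, 0.1]
[-0.0, -0.86, 0.0] [-0.7, -0.04, 0.15]
[-0.0, -0.86, 0.0] [-0.69, -0.04, 0.2]
[-0.0, -0.86, 0.0] [-0.67, -0.04, 0.25]
[-0.0, -0.86, 0.0] [-0.65, -0.04, 0.29]
[-0.0, -0.86, 0.0] [-0.63, -0.04, 0.34]
[-0.0, -0.86, 0.0] [-0.61, -0.04, 0.38]
[-0.0, -0.86, 0.0] [-0.58, -0.04, 0.42]
[-0.0, -0.86, 0.0] [-0.55, -0.04, 0.46]
[-0.0, -0.86, 0.0] [-0.52, -0.04, 0.5]
[-0.0, -0.86, 0.0] [-0.48, -0.04, 0.53]
[-0.0, -0.86, 0.0] [-0.44, -0.04, 0.56]
[-0.0, -0.86, 0.0] [-0.4, -0.04, 0.59]
[-0.0, -0.86, 0.0] [-0.36, -0.04, 0.62]
[-0.0, -0.86, 0.0] [-0.32, -0.04, 0.64]
[-0.0, -0.86, 0.0] [-0.27, -0.04, 0.66]
[-0.0, -0.86, 0.0] [-0.23, -0.04, 0.68]
[-0.0, -0.86, 0.0] [-0.18, -0.04, 0.69]
[-0.0, -0.86, 0.0] [-0.13, -0.04, 0.7]
[-0.0, -0.86, 0.0] [-0.08, -0.04, 0.71]
[-0.0, -0.86, 0.0] [-0.03, -0.04, 0.72]
[-0.0, -0.86, 0.0] [0.02, -0.04, 0.72]
proj
```

View pics/r5.png

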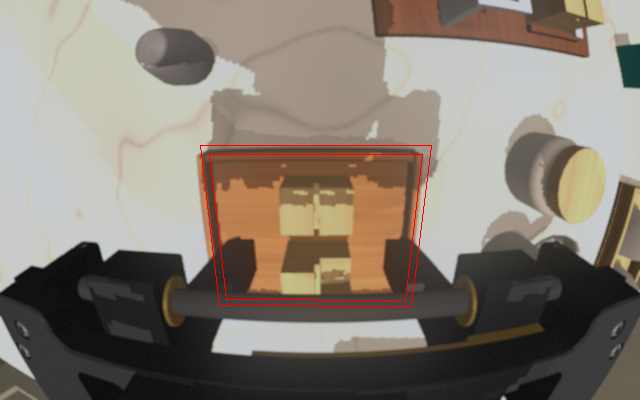

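Request:
send_rows(motion=[[[0, -0.86, 0, -0.72, -0.04, 0.01, 0], [0, -0.86, 0, -0.71, -0.04, 0.06, 0], [0, -0.86, 0, -0.71, -0.04, 0.1, 0], [0, -0.86, 0, -0.7, -0.04, 0.15, 0], [0, -0.86, 0, -0.69, -0.04, 0.2, 0]]])

```text
clock: 27.73
tool_pos: [0.4761, -0.2305, 0.1129]
eef_rot: [-0.601, 0.373, -0.372, 0.601]
contact_force: [0.1, -0.3, -0.5]
opening: 0.499
```

Request:
send_rows(motion=[[[0, -0.86, 0, -0.67, -0.04, 0.25, 0.15], [0, -0.86, 0, -0.65, -0.04, 0.29, 0.15], [0, -0.86, 0, -0.63, -0.04, 0.34, 0.15], [0, -0.86, 0, -0.61, -0.04, 0.38, 0.15], [0, -0.86, 0, -0.58, -0.04, 0.42, 0.15]]])

```text
clock: 28.15
tool_pos: [0.4691, -0.1598, 0.1172]
eef_rot: [-0.656, 0.264, -0.264, 0.656]
contact_force: [0.2, -0.6, -0.7]
opening: 0.429
```

Request:
send_rows(motion=[[[0, -0.86, 0, -0.55, -0.04, 0.46, 0.15], [0, -0.86, 0, -0.52, -0.04, 0.5, 0.15], [0, -0.86, 0, -0.48, -0.04, 0.53, 0.15], [0, -0.86, 0, -0.44, -0.04, 0.56, 0.15], [0, -0.86, 0, -0.4, -0.04, 0.59, 0.15]]])

```text
clock: 28.57
tool_pos: [0.4619, -0.0887, 0.1212]
eef_rot: [0.691, -0.148, 0.148, -0.691]
contact_force: [-0.1, -1.3, -0.4]
opening: 0.425
```

Request:
send_rows(motion=[[[0, -0.86, 0, -0.36, -0.04, 0.62, 0.15], [0, -0.86, 0, -0.32, -0.04, 0.64, 0.15], [0, -0.86, 0, -0.27, -0.04, 0.66, 0.15], [0, -0.86, 0, -0.23, -0.04, 0.68, 0.15], [0, -0.86, 0, -0.18, -0.04, 0.69, 0.15]]])

```text
clock: 28.98
tool_pos: [0.4547, -0.0175, 0.1252]
eef_rot: [0.707, -0.027, 0.027, -0.707]
contact_force: [-0.1, 0.1, -0.2]
opening: 0.423
```

Request:
send_rows(motion=[[[0, -0.86, 0, -0.13, -0.04, 0.7, 0.15], [0, -0.86, 0, -0.08, -0.04, 0.71, 0.15], [0, -0.86, 0, -0.03, -0.04, 0.72, 0.15], [0, -0.86, 0, 0.02, -0.04, 0.72, 0.15], [0, 0, 0, 0, 0, 0, 0.15]]])

```text
clock: 29.4
tool_pos: [0.4494, 0.0422, 0.1288]
eef_rot: [-0.702, -0.071, 0.07, 0.705]
contact_force: [-0.4, 0.6, -0.4]
opening: 0.425
```

```bash
python3 -c "
from h import *
from plant import imaging
d=imaging.snapshot('wrist');go(-188,88,75,YY)
s,p,w=cur();d=imaging.snapshot('wrist')
X=rack(RP,np.array([[-187,83,80],[-187,93,80],[-195,88,80],[-180,88,80]])/1000)
im=d['img'][:,:,::-1].copy()
for u in wproj(s,d,X).astype(int): cv2.circle(im,tuple(int(v) for v in u),2,(0,0,255),-1)
cv2.imwrite('pics/t1.png',im)"
```

```text
t 29.45 rack [-187.8   90.5  128.5] yaw 1.7658 F [ 0.2 -0.2  0.1] op 37.6
units tx,ty,tz [-0.01  2.67 -0.12] ry 0.01
```

View pics/t1.png

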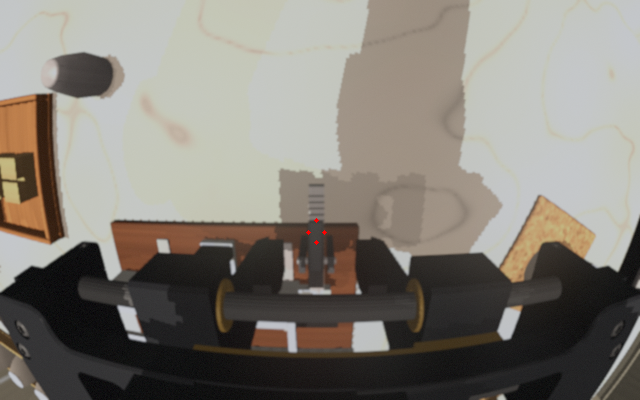

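Request:
send_rows(motion=[[[0, 0, 0, 0, 0.7, -0.1, 0.15], [0, 0, 0, 0, 0.7, 0, 0.15], [0, 0, 0, 0, 0.7, 0, 0.15], [0, 0, 0, 0, 0.4, 0, 0.15], [0, 0, 0, 0, 0, 0, 0.15]]], force=12)

```text
clock: 29.92
tool_pos: [0.449, 0.0346, 0.077]
eef_rot: [0.705, 0.066, -0.068, -0.703]
contact_force: [0.4, 0.0, 0.8]
opening: 0.425
```

Request:
send_rows(motion=[[[0, 0, 0, 0, 0, 0, 1], [0, 0, 0, 0, 0, 0, 1], [0, 0, 0, 0, 0, 0, 1], [0, 0, 0, 0, 0, 0, 1], [0, 0, 0, 0, 0, 0, 1]]], force=12)

```text
clock: 30.33
tool_pos: [0.4497, 0.0374, 0.0788]
eef_rot: [-0.703, -0.068, 0.067, 0.705]
contact_force: [0.4, 1.5, -0.1]
opening: 0.112
```

```bash
python3 -c "
from h import *
go(-188,88,79,YY)
s,p,w=cur();q=p[[0,2]]+[0,5]-[-150,46];r=np.hypot(*q);a0=np.arctan2(q[1],q[0]);print(r,a0)
o=q
for t in -np.linspace(0,1.8,11)[1:]:
  n=r*np.array([np.cos(a0+t),np.sin(a0+t)]);print(round(t,2),'tx',((n-o)[0]/20).round(2),'ty',(-(n-o)[1]/20).round(2));o=n
"
```

```text
t 30.3333 rack [-187.9   87.8   78.8] yaw 1.7626 F [ 0.4  1.5 -0.1] op 9.8
units tx,ty,tz [-0.01 -0.01  0.01] ry -0.03
53.526385152387334 2.356625081621295
-0.18 tx 0.37 ty -0.31
-0.36 tx 0.42 ty -0.24
-0.54 tx 0.45 ty -0.16
-0.72 tx 0.48 ty -0.07
-0.9 tx 0.48 ty 0.01
-1.08 tx 0.47 ty 0.1
-1.26 tx 0.45 ty 0.18
-1.44 tx 0.41 ty 0.26
-1.62 tx 0.35 ty 0.33
-1.8 tx 0.29 ty 0.38
```

Request:
send_rows(motion=[[[0, 0, 0, 0.37, -0.31, 0, 1], [0, 0, 0, 0.42, -0.24, 0, 1], [0, 0, 0, 0.45, -0.16, 0, 1], [0, 0, 0, 0.48, -0.07, 0, 1], [0, 0, 0, 0.48, 0.01, 0, 1]]])

```text
clock: 30.75
tool_pos: [0.4924, 0.0458, 0.0943]
eef_rot: [-0.703, -0.068, 0.068, 0.705]
contact_force: [-2.6, 2.7, -3.7]
opening: 0.112
```

Request:
send_rows(motion=[[[0, 0, 0, 0.47, 0.1, 0, 1], [0, 0, 0, 0.45, 0.18, 0, 1], [0, 0, 0, 0.3, 0.2, 0, 1], [0, 0, 0, 0, 0, 0, 1], [0, 0, 0, 0, 0, 0, 0.4]]])

```text
clock: 31.17
tool_pos: [0.5168, 0.0492, 0.084]
eef_rot: [0.704, 0.068, -0.068, -0.704]
contact_force: [-0.8, -0.6, 0.2]
opening: 0.168
```

Request:
send_rows(motion=[[[0, 0, 0, 0, 0, 0, 0.15], [0, 0, 0, 0, 0, 0, 0.15], [0, 0, 0, 0, -0.7, 0, 0], [0, 0, 0, 0, -0.7, 0, 0], [0, 0, 0, 0, -0.5, 0, -0.3]]])

```text
clock: 31.58
tool_pos: [0.5172, 0.0486, 0.1232]
eef_rot: [0.704, 0.068, -0.067, -0.704]
contact_force: [0.5, -0.7, -0.4]
opening: 0.548
```

```bash
python3 -c "
from h import *
from plant import imaging
go(-146,0,110,YY)
for n in ('wrist','side'):
  d=imaging.snapshot(n);cv2.imwrite('pics/t2%s.png'%n,d['img'][:,:,::-1] if n=='wrist' else cv2.resize(d['img'][130:270,240:400,::-1],None,fx=5,fy=4))"
```

```text
t 31.5833 rack [-119.5   85.8  123.2] yaw 1.7612 F [ 0.5 -0.7 -0.4] op 48.3
units tx,ty,tz [-1.31  0.66 -4.29] ry -0.04
```

View pics/t2side.png

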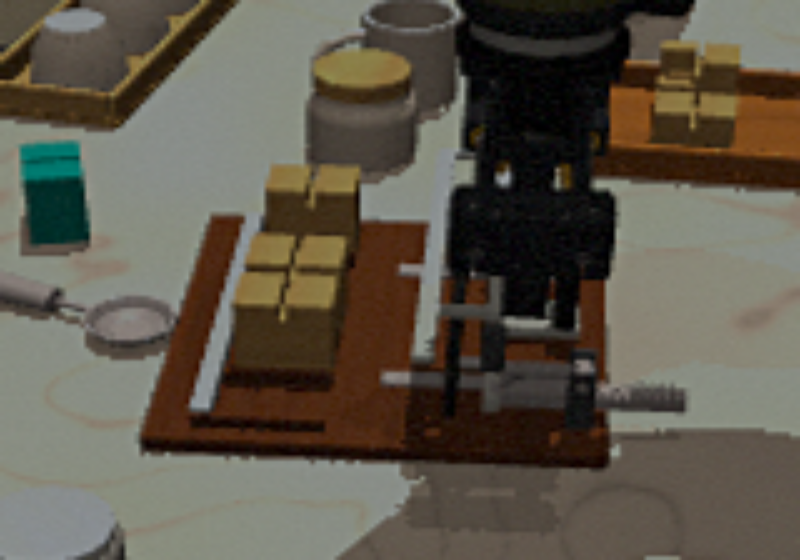

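View pics/t2wrist.png

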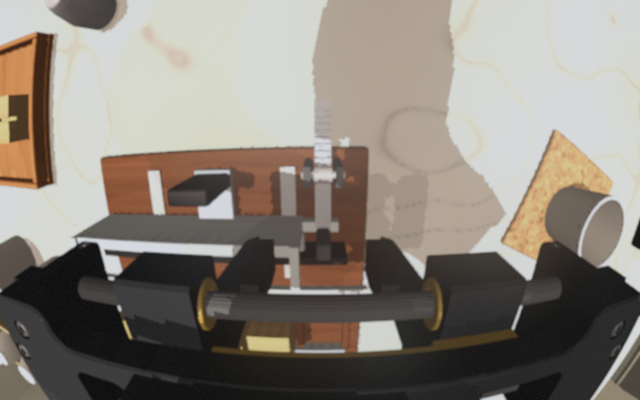

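Request:
send_rows(motion=[[[0, -0.04, 0, -0.26, 0, -0.86, -0.3], [0, 0, 0, -0.26, 0, -0.86, -0.3], [0, 0, 0, -0.26, 0, -0.86, -0.3], [0, 0, 0, -0.26, 0, -0.86, -0.3], [0, 0, 0, -0.26, 0, -0.86, -0.3]]])

```text
clock: 32.1
tool_pos: [0.5075, -0.0415, 0.1216]
eef_rot: [0.704, 0.068, -0.069, -0.704]
contact_force: [0.3, -0.6, -0.3]
opening: 0.653
```

Request:
send_rows(motion=[[[0, 0, 0, 0, 0.8, 0, -0.3], [0, 0, 0, 0, 0.5, 0, -0.3], [0, 0, 0, 0, 0, 0, -0.3], [0, 0, 0, 0, 0, 0, -0.3], [0, 0, 0, 0, 0, 0, -0.3]]])

```text
clock: 32.52
tool_pos: [0.508, -0.0399, 0.0963]
eef_rot: [-0.704, -0.069, 0.069, 0.704]
contact_force: [-0.6, 1.5, -0.2]
opening: 0.65
```

```bash
python3 -c "
from h import *
from plant import imaging
go(-145.5,0,59,YY)
s,p,w=cur();d=imaging.snapshot('wrist')
X=rack(RP,np.array([[-152,-15,76],[-140,-15,76],[-140,15,76],[-152,15,76]])/1000)
im=d['img'][:,:,::-1].copy();cv2.polylines(im,[wproj(s,d,X).astype(int)],True,(0,0,255),1)
cv2.imwrite('pics/t3.png',im)"
```

```text
t 32.5167 rack [-145.6    0.7   96.3] yaw 1.7655 F [-0.6  1.5 -0.2] op 57.2
units tx,ty,tz [ 0.    1.87 -0.03] ry 0.01
```

View pics/t3.png

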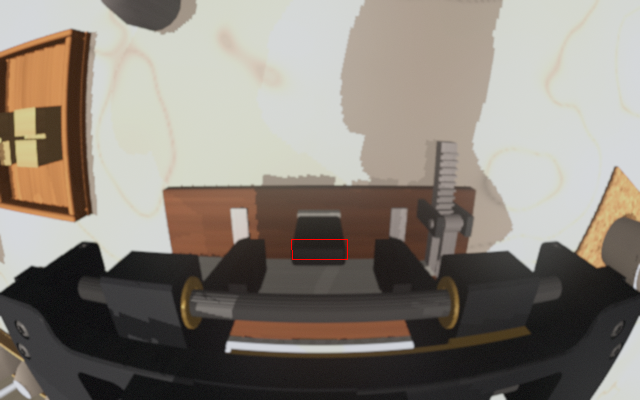

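Request:
send_rows(motion=[[[0, 0, 0, 0.03, 0.8, 0, -0.3], [0, 0, 0, 0, 0.8, 0, -0.3], [0, 0, 0, 0, 0.27, 0, -0.3], [0, 0, 0, 0, 0, 0, -0.3], [0, 0, 0, 0, 0, 0, 1]]], force=25)

```text
clock: 32.98
tool_pos: [0.5086, -0.0398, 0.0591]
eef_rot: [-0.704, -0.069, 0.069, 0.704]
contact_force: [-0.2, -0.1, 0.0]
opening: 0.597
```

Request:
send_rows(motion=[[[0, 0, 0, 0, 0, 0, 1], [0, 0, 0, 0, 0, 0, 1], [0, 0, 0, 0, 0, 0, 1], [0, 0, 0, 0.2, 0, 0, 1], [0, 0, 0, 0.4, 0, 0, 1]]])

```text
clock: 33.4
tool_pos: [0.5191, -0.0384, 0.0592]
eef_rot: [0.704, 0.068, -0.069, -0.703]
contact_force: [-2.9, -2.2, 3.3]
opening: 0.337
```

Request:
send_rows(motion=[[[0, 0, 0, 0.4, 0, 0, 1], [0, 0, 0, 0.4, 0, 0, 1], [0, 0, 0, 0.4, 0, 0, 1], [0, 0, 0, 0.3, 0, 0, 1], [0, 0, 0, 0, 0, 0, 1]]])

```text
clock: 33.82
tool_pos: [0.5518, -0.0319, 0.0592]
eef_rot: [0.704, 0.069, -0.067, -0.704]
contact_force: [2.5, -1.9, 3.5]
opening: 0.334
```

```bash
python3 -c "
from h import *
go(-86,0,59,YY)
from plant import *
print(get_state()['joint_torque'].round(2))"
```

```text
t 33.8167 rack [-1.01e+02  1.00e-01  5.92e+01] yaw 1.7643 F [ 2.5 -1.9  3.5] op 29.4
units tx,ty,tz [ 0.75  0.01 -0.  ] ry -0.01
[ -0.73 -49.83  -8.61  -4.84  -0.59   0.08   0.12]
```

Request:
send_rows(motion=[[[0, 0, 0, 0.2, 0, 0, 1], [0, 0, 0, 0.25, 0, 0, 1], [0, 0, 0, 0.2, 0, 0, 1], [0, 0, 0, 0.1, 0, 0, 1], [0, 0, 0, 0, 0, 0, 1]]])

```text
clock: 34.23
tool_pos: [0.5651, -0.0293, 0.0592]
eef_rot: [0.704, 0.069, -0.068, -0.704]
contact_force: [-0.9, -2.2, 5.2]
opening: 0.338
```

Request:
send_rows(motion=[[[0, 0, 0, 0.05, 0, 0, 1], [0, 0, 0, 0.05, 0, 0, 1], [0, 0, 0, 0.05, 0, 0, 1], [0, 0, 0, 0.05, 0, 0, 1], [0, 0, 0, 0.05, 0, 0, 1]]])

```text
clock: 34.65
tool_pos: [0.5688, -0.0286, 0.0592]
eef_rot: [0.704, 0.068, -0.069, -0.703]
contact_force: [-2.7, -1.2, 7.2]
opening: 0.34
```

```bash
cat > fx.py <<'E'
from h import *
from plant import imaging
c=np.array([np.cos(RP[2]),np.sin(RP[2]),0])
F=[]
for i in range(3):
    s,p,w=cur();F.append(s["contact_force"]@c)
    if i<2: imaging.snapshot("side")
print(s["clock"],p.round(2),"keeper",round(-86-p[0],2),"Fx",np.round(F,1),"F",s["contact_force"].round(1))
E
python3 fx.py
```

```text
34.75 [-8.348e+01  4.000e-02  5.923e+01] keeper -2.52 Fx [-2.9 -2.2 -3.3] F [-3.1 -1.4  6.8]
```

Request:
send_rows(motion=[[[0, 0, 0, 0.06, 0, 0, 1], [0, 0, 0, 0.06, 0, 0, 1], [0, 0, 0, 0.06, 0, 0, 1], [0, 0, 0, 0.06, 0, 0, 1], [0, 0, 0, 0.06, 0, 0, 1]]])

```text
clock: 35.17
tool_pos: [0.5746, -0.0275, 0.0592]
eef_rot: [0.704, 0.068, -0.069, -0.703]
contact_force: [-4.7, -2.8, 8.3]
opening: 0.338
```

```bash
python3 fx.py
```

```text
35.2667 [-7.772e+01  7.000e-02  5.923e+01] keeper -8.28 Fx [-5.2 -3.2 -3.8] F [-3.4 -2.1  7.7]
```

Request:
send_rows(motion=[[[0, 0, 0, 0.03, 0, 0, 1], [0, 0, 0, 0.03, 0, 0, 1], [0, 0, 0, 0.03, 0, 0, 1], [0, 0, 0, 0.03, 0, 0, 1], [0, 0, 0, 0.03, 0, 0, 1]]])

```text
clock: 35.68
tool_pos: [0.5765, -0.0271, 0.0592]
eef_rot: [0.704, 0.067, -0.07, -0.703]
contact_force: [-5.5, -2.2, 10.6]
opening: 0.338
```

```bash
python3 fx.py
```

```text
35.7833 [-7.585e+01  1.000e-02  5.919e+01] keeper -10.15 Fx [-5.8 -6.7 -5. ] F [-4.7 -1.6  9.5]
```

Request:
send_rows(motion=[[[0, 0, 0, 0.03, 0, 0, 1], [0, 0, 0, 0.03, 0, 0, 1], [0, 0, 0, 0.03, 0, 0, 1], [0, 0, 0, 0.03, 0, 0, 1], [0, 0, 0, 0.03, 0, 0, 1]]])

```text
clock: 36.2
tool_pos: [0.5787, -0.0267, 0.0592]
eef_rot: [0.705, 0.067, -0.07, -0.703]
contact_force: [-7.7, -2.7, 11.6]
opening: 0.337
```

```bash
python3 fx.py
```

```text
36.3 [-7.354e+01  4.000e-02  5.919e+01] keeper -12.46 Fx [-8.  -8.1 -7. ] F [-6.6 -2.6 11.1]
```

Request:
send_rows(motion=[[[0, 0, 0, 0.03, 0, 0, 1], [0, 0, 0, 0.03, 0, 0, 1], [0, 0, 0, 0.03, 0, 0, 1], [0, 0, 0, 0.03, 0, 0, 1], [0, 0, 0, 0.03, 0, 0, 1]]])

```text
clock: 36.72
tool_pos: [0.5807, -0.0263, 0.0592]
eef_rot: [0.705, 0.066, -0.071, -0.703]
contact_force: [-11.0, -2.7, 13.6]
opening: 0.34
```

```bash
python3 fx.py
```

```text
36.8167 [-7.152e+01  3.000e-02  5.920e+01] keeper -14.48 Fx [-11.3  -8.7  -8.6] F [-8.3 -2.7 14.7]
```

Request:
send_rows(motion=[[[0, 0, 0, 0.03, 0, 0, 1], [0, 0, 0, 0.03, 0, 0, 1], [0, 0, 0, 0.03, 0, 0, 1], [0, 0, 0, 0.03, 0, 0, 1], [0, 0, 0, 0.02, 0, 0, 1]]])

```text
clock: 37.23
tool_pos: [0.5828, -0.0259, 0.0592]
eef_rot: [0.705, 0.066, -0.071, -0.703]
contact_force: [-10.9, -2.7, 15.7]
opening: 0.34
```

```bash
python3 fx.py
```

```text
37.3333 [-6.941e+01  5.000e-02  5.919e+01] keeper -16.59 Fx [-11.2 -11.1 -11.8] F [-11.3  -3.4  16.1]
```

Request:
send_rows(motion=[[[0, 0, 0, 0.02, 0, 0, 1], [0, 0, 0, 0.02, 0, 0, 1], [0, 0, 0, 0.02, 0, 0, 1], [0, 0, 0, 0, 0, 0, 1], [0, 0, 0, 0, 0, 0, 1]]])

```text
clock: 37.75
tool_pos: [0.5837, -0.0257, 0.0592]
eef_rot: [0.705, 0.066, -0.072, -0.703]
contact_force: [-11.3, -3.5, 15.7]
opening: 0.34
```

```bash
python3 fx.py
```

```text
37.85 [-6.857e+01  3.000e-02  5.920e+01] keeper -17.43 Fx [-11.8 -11.6 -12.1] F [-11.9  -2.4  16.2]
```

Request:
send_rows(motion=[[[0, 0, 0, -0.02, 0, 0, 1], [0, 0, 0, -0.03, 0, 0, 1], [0, 0, 0, -0.03, 0, 0, 1], [0, 0, 0, -0.02, 0, 0, 1], [0, 0, 0, 0, 0, 0, 1]]])

```text
clock: 38.27
tool_pos: [0.5833, -0.0258, 0.0592]
eef_rot: [0.705, 0.067, -0.07, -0.703]
contact_force: [-7.5, -2.4, 12.6]
opening: 0.342
```

```bash
python3 fx.py
```

```text
38.3667 [-6.897e+01  5.000e-02  5.923e+01] keeper -17.03 Fx [-7.8 -8.5 -7.1] F [-6.8 -2.3 11.5]
```

Request:
send_rows(motion=[[[0, 0, 0, -0.03, 0, 0, 1], [0, 0, 0, -0.03, 0, 0, 1], [0, 0, 0, -0.03, 0, 0, 1], [0, 0, 0, -0.03, 0, 0, 1], [0, 0, 0, 0, 0, 0, 1]]])

```text
clock: 38.78
tool_pos: [0.583, -0.0258, 0.0592]
eef_rot: [0.704, 0.068, -0.069, -0.703]
contact_force: [-2.7, -2.3, 7.1]
opening: 0.336
```

```bash
python3 fx.py
```

```text
38.8833 [-6.934e+01  3.000e-02  5.922e+01] keeper -16.66 Fx [-3.1 -3.3 -2.5] F [-2.1 -2.1  7.9]
```

Request:
send_rows(motion=[[[0, 0, 0, -0.03, 0, 0, 1], [0, 0, 0, -0.03, 0, 0, 1], [0, 0, 0, -0.03, 0, 0, 1], [0, 0, 0, -0.03, 0, 0, 1], [0, 0, 0, 0, 0, 0, 1]]])

```text
clock: 39.3
tool_pos: [0.5827, -0.0258, 0.0592]
eef_rot: [0.704, 0.069, -0.067, -0.704]
contact_force: [3.1, -2.1, 4.2]
opening: 0.335
```

```bash
python3 fx.py
```

```text
39.4 [-69.59   0.09  59.22] keeper -16.41 Fx [2.7 2.6 2.9] F [ 3.2 -1.2  5.2]
```

Request:
send_rows(motion=[[[0, 0, 0, 0.06, 0, 0, 1], [0, 0, 0, 0, 0, 0, 0.2], [0, 0, 0, 0, 0, 0, -0.2], [0, 0, 0, 0, 0, 0, -0.3], [0, 0, 0, 0, 0, 0, -0.3]]])

```text
clock: 39.82
tool_pos: [0.5816, -0.0252, 0.0581]
eef_rot: [-0.704, -0.068, 0.069, 0.704]
contact_force: [0.0, 0.7, 0.2]
opening: 0.605
```

Request:
send_rows(motion=[[[0, 0, 0, 0, -0.4, 0, -0.3], [0, 0, 0, 0, -0.8, 0, -0.3], [0, 0, 0, 0, -1, 0, -0.3], [0, 0, 0, 0, -1, 0, -0.3], [0, 0, 0, 0, -1, 0, -0.3]]])

```text
clock: 40.23
tool_pos: [0.582, -0.0253, 0.1439]
eef_rot: [-0.704, -0.069, 0.069, 0.704]
contact_force: [-0.1, 0.0, 1.6]
opening: 0.65
```

Request:
send_rows(motion=[[[0, 0, 0, -1, -1, 0, -0.3], [0, 0, 0, -1, -1, 0, -0.3], [0, 0, 0, -1, -1, 0, -0.3], [0, 0, 0, -0.5, -0.5, 0, -0.3], [0, 0, 0, 0, 0, 0, -0.3]]])

```text
clock: 40.65
tool_pos: [0.5128, -0.0394, 0.2148]
eef_rot: [0.704, 0.069, -0.068, -0.703]
contact_force: [-0.0, -0.2, -1.0]
opening: 0.649
```

```bash
python3 -c "
from h import *
from plant import imaging
d=imaging.snapshot('wrist');s,p,w=cur();d=imaging.snapshot('wrist')
im=d['img'][:,:,::-1].copy()
for k,c in ((-86,(255,0,0)),(-69.5,(0,0,255))):
  X=rack(RP,np.array([[k-6,-15,76],[k+6,-15,76],[k+6,15,76],[k-6,15,76]])/1000);cv2.polylines(im,[wproj(s,d,X).astype(int)],True,c,1)
cv2.imwrite('pics/z1.png',im)
d=imaging.snapshot('side');cv2.imwrite('pics/z2.png',cv2.resize(d['img'][130:270,240:400,::-1],None,fx=5,fy=4))
d=imaging.snapshot('scene');cv2.imwrite('pics/z3.png',d['img'][:,:,::-1]);print(s['clock'])"
```

```text
40.7
```

View pics/z1.png

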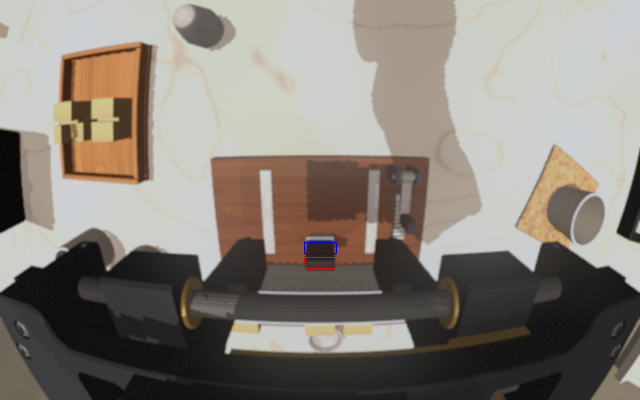

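View pics/z2.png

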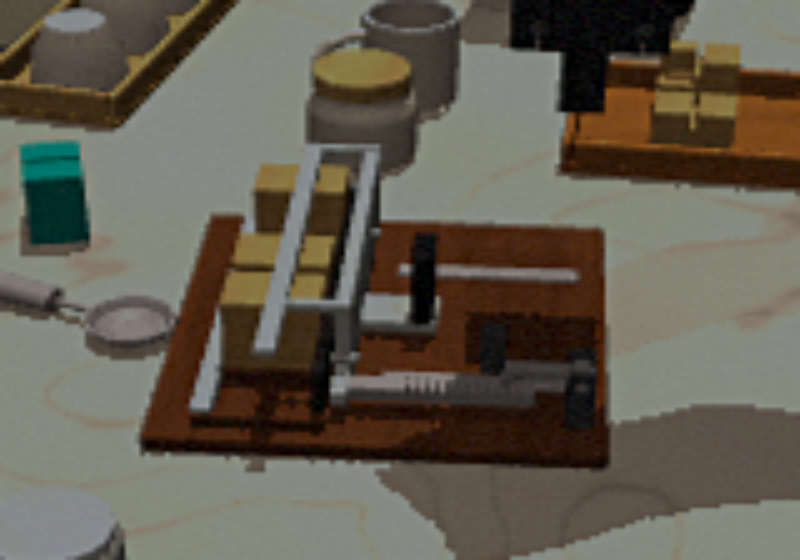

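View pics/z3.png

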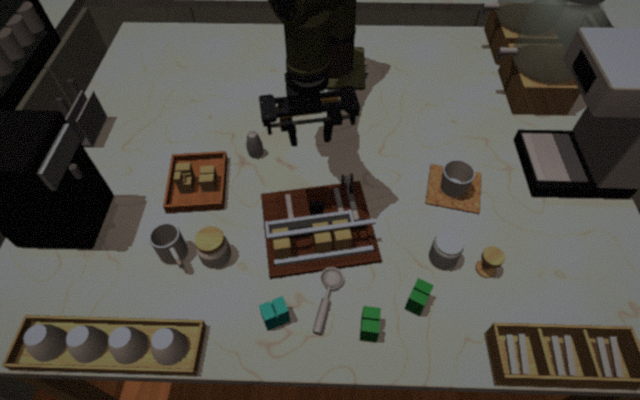

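```bash
python3 -c "
from plant import job
print(job.finish_job())"
```

```text
the job is handed in; nothing more can be done
None
```

The job is done and handed in at about 41 s of the 72 s allowed. Both faulty blocks are in the tray, and the keeper is locked against the three good ones.

- **Pawl, first try:** I hooked the pawl with one open finger. It jammed, the wrist force reached about 81 N (limit 120 N), and the pawl fell back into the teeth. The finger, not the gripper's body, was pressing, so I don't think it broke the 40 N limit, but I could not check that.
- **Pawl, second try:** I gripped the fin across its width and followed its arc. The pawl went over with low force and stayed over.
- **Keeper back:** I drew it back about 59 mm, almost to its 60 mm stop.
- **Blocks:** I lifted out the chipped block (pocket y = +88) and the short one (y = -44) and stood both in the tray.
- **Keeper in:** I dropped the pawl, then pushed the keeper in by small steps. The force rose steadily at roughly 0.9 N/mm to about 12 N with no sudden jump. When I eased off, the ratchet held it at about -16.5 mm, which I estimate leaves the pad about 9 of its 12 mm in.

**Last checks:** After letting go, the pictures showed the handle where I expected it, about 16.5 mm in from its start, and the pawl down. The three good blocks were standing in their pockets and both faulty ones were in the tray. The bystanders I could see had not moved, and the robot was touching nothing. I did not measure the pad directly; the 9 mm comes from the force and the keeper's position.

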